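# Refill a board tester's contact cassette with sound spring contacts

### The arm

A 7-joint arm with a two-finger parallel gripper is mounted at the origin on a cart in front of the work surface, level with it; the furniture and walls round the work are solid. World frame = base frame: x ahead of the robot, y to its left, z up, the work surface at z = 0. Lengths are in m, angles in degrees, forces in N, time in s.
With the tool pointing down it reaches from about 0.425 to 0.875 m from the base axis. Payload 4.7 kg.
Tool frame: the origin (TCP) lies at the centre of the arm's flange, where the gripper is bolted on; the fingertips stand 182 mm ahead of it and the grasp point (between the pads) lies 164 mm ahead of it; z points along the fingers, x is the direction in which the jaws open and shut, and the axes are right-handed (so a half turn about z gives the same grasp; the last joint's range is limited). The gripper opens to 87 mm and grips with 3 to 60 N. Pads are 19 mm wide; open, the fingers measure 117 mm over their backs; the gripper's body (75 mm by 190 mm) begins 51 mm behind the grasp point.
Start: joints at [-73.046, 18.392, -4.016, 83.108, 1.295, 78.541, -3.26], TCP at [0.181, 0.624, 0.405] pointing down, gripper open.
Joint ranges: [-163.93, 163.93], [-17.29, 119.83], [-79.2, 71.16], [3.27, 140.29], [-89.18, 269.18], [5.43, 117.66], [-154.24, 154.24]. Speed limits (degrees/s): [147.25, 147.25, 180, 180, 180, 180, 180].

### API

Orientations are given as [roll, pitch, yaw] about the fixed x, y, z axes, in that order (R = Rz(yaw) Ry(pitch) Rx(roll)).
In Python, from cell import env gives the robot as it stands. The module is installed in compiled form; this text tells all that it offers.
- The arm moves only by the tool carry_out, never from a script. Its argument "increments" is a list of rows, each a list of 5 numbers: the shift along the world's x, y, z in m, then the turn about the world's z in degrees, then the gripper's target within -1 to 1 (shut at 1, half-way at 0, fully open at -1). In form: [[dx, dy, dz, spin, jaw], ...]. A call has 1 to 20 rows; each row is the pose to reach, as a shift and turn from the pose commanded when the call began; what a row does not reach only later rows make up. A row lasts 1/10 s, in which the tool goes at most 50 mm and 8.59 degrees, less where a joint would pass 70% of its speed; a pose out of reach is approached as far as the arm can. A call with a gripper value outside its range is refused whole. The fingers move at their own pace and stop on an object; "grip_force" is the grip in N (left out, the last holds). Time passes only in rows, so rows that repeat a pose let the fingers close. It gives the time, the measured TCP pose, the force and the opening at its end, in the units of the state.
- env.get_obs(): the state, without advancing time (a new reading comes with each control period).
- env.read_camera(name): name is "side" or "top"; returns (picture, depth): 384x512x3 uint8, red, green, blue; 384x512 float32, m along the optical axis (not along the pixel's ray), 0 where there is no reading.
- env.get_calibration(name): a dict with "K" (3x3 intrinsics, pixels), "k1" (the pictures are not rectified: a ray, as slopes to the right and down, at radius r is drawn at 1 + k1 r^2 times it, then the intrinsics apply), "camera_from_world" (4x4, takes a point from world to camera coordinates). Camera axes: x right, y down, z forward; pixel columns grow to the right and rows downward; lengths in m; the calibration is good to about 2 mm. A picture is of the moment at which its call begins. get_calibration takes no time and is no camera call.
- env.sign_off(): hands the job in, once; it reports no verdict.
The state is a dict: "time_s": time; "qpos": joint angles; "joint_velocities": joint speeds; "effort": joint torques, N m; "tool_pos": TCP position; "tool_rot": TCP orientation; "force": force on the tool from outside, world axes, zero at the start; "wrist_torque": the same for the moment, N m; "grip_width": finger opening in m.
Only numpy, scipy, OpenCV 4.12 (cv2) and the standard library are available. Lean on these libraries where they do the work, as an engineer would, in place of code of your own. Each camera call takes 0.05 s, during which the arm holds its last target.

### The job

Lift the blue cover off the contact cassette and lay it flat on the grey foam pad, then grade the loose spring contacts by squeezing each one end to end with the same 12 N grip: a sound one's plunger gives only a few millimetres, a tired one's goes in almost to its stop. Lay every sound contact upright in a bay of the cassette, one to a bay, plunger sticking out at the far side (bays may stay empty), and put every tired one in the red tray. When the sound ones are in, lower the cover back over the two locating pins until it rests flush on both posts; leave the other tools where they lie.

Things in the scene. Friction and masses are not known exactly. Their poses are not given: they have to be found in the camera images.
- contact_a: spring contact, all look alike: grey housing 44 x 32 x 40 mm (46 mm high over the copper strap and bolt on top), round brass plunger out of its +x end, 97 g. Origin: centre of the housing's underside; z up; flat back end at x = -22 mm. Four or five lie on the bench, plungers roughly away from the robot (within 30 degrees); None if absent
- contact_a_tip (a point): flat tip of contact_a's plunger (cap 19 mm across), at rest at x = 40, z = 24 mm in its contact's frame: 62 mm from the back end. Slides straight in by up to 12 mm against a spring. Squeezed end to end with 12 N, a sound one goes in about 3 mm (2.5 to 4), a tired one about 9 mm (7.5 to 11.5). At rest a tired one stands 0.06 mm shorter, too little to see or read
- contact_b: spring contact, all look alike: grey housing 44 x 32 x 40 mm (46 mm high over the copper strap and bolt on top), round brass plunger out of its +x end, 97 g. Origin: centre of the housing's underside; z up; flat back end at x = -22 mm. Four or five lie on the bench, plungers roughly away from the robot (within 30 degrees); None if absent
- contact_b_tip (a point): flat tip of contact_b's plunger (cap 19 mm across), at rest at x = 40, z = 24 mm in its contact's frame: 62 mm from the back end. Slides straight in by up to 12 mm against a spring. Squeezed end to end with 12 N, a sound one goes in about 3 mm (2.5 to 4), a tired one about 9 mm (7.5 to 11.5). At rest a tired one stands 0.06 mm shorter, too little to see or read
- contact_c: spring contact, all look alike: grey housing 44 x 32 x 40 mm (46 mm high over the copper strap and bolt on top), round brass plunger out of its +x end, 97 g. Origin: centre of the housing's underside; z up; flat back end at x = -22 mm. Four or five lie on the bench, plungers roughly away from the robot (within 30 degrees); None if absent
- contact_c_tip (a point): flat tip of contact_c's plunger (cap 19 mm across), at rest at x = 40, z = 24 mm in its contact's frame: 62 mm from the back end. Slides straight in by up to 12 mm against a spring. Squeezed end to end with 12 N, a sound one goes in about 3 mm (2.5 to 4), a tired one about 9 mm (7.5 to 11.5). At rest a tired one stands 0.06 mm shorter, too little to see or read
- contact_d: spring contact, all look alike: grey housing 44 x 32 x 40 mm (46 mm high over the copper strap and bolt on top), round brass plunger out of its +x end, 97 g. Origin: centre of the housing's underside; z up; flat back end at x = -22 mm. Four or five lie on the bench, plungers roughly away from the robot (within 30 degrees); None if absent
- contact_d_tip (a point): flat tip of contact_d's plunger (cap 19 mm across), at rest at x = 40, z = 24 mm in its contact's frame: 62 mm from the back end. Slides straight in by up to 12 mm against a spring. Squeezed end to end with 12 N, a sound one goes in about 3 mm (2.5 to 4), a tired one about 9 mm (7.5 to 11.5). At rest a tired one stands 0.06 mm shorter, too little to see or read
- contact_e: spring contact, all look alike: grey housing 44 x 32 x 40 mm (46 mm high over the copper strap and bolt on top), round brass plunger out of its +x end, 97 g. Origin: centre of the housing's underside; z up; flat back end at x = -22 mm. Four or five lie on the bench, plungers roughly away from the robot (within 30 degrees); None if absent
- contact_e_tip (a point): flat tip of contact_e's plunger (cap 19 mm across), at rest at x = 40, z = 24 mm in its contact's frame: 62 mm from the back end. Slides straight in by up to 12 mm against a spring. Squeezed end to end with 12 N, a sound one goes in about 3 mm (2.5 to 4), a tired one about 9 mm (7.5 to 11.5). At rest a tired one stands 0.06 mm shorter, too little to see or read
- cassette: fixed contact cassette: aluminium base 70 x 236 x 10 mm (x, y, z), origin at the centre of its underside, yaw up to 12 degrees either way. Three bays along y; plungers must point to its +x, the far side. At y = +95 and -95 mm a post 50 x 36 mm rises to z = 58 mm; on its top stands a locating pin, 10 mm across, 18 mm tall, tapering to 4 mm over its last 6 mm
- cassette_bay0 (a point): middle of the floor of the left bay seen from the robot (+y is left), 10 mm above the bench: a contact's origin belongs here, its x along the cassette's x. The bay is 38 mm wide between black ribs (14 mm high, 8 mm thick) and 51 mm long between lips 3 mm high at front and back; bays are 46 mm apart
- cassette_bay1 (a point): middle of the floor of the middle bay seen from the robot (+y is left), 10 mm above the bench: a contact's origin belongs here, its x along the cassette's x. The bay is 38 mm wide between black ribs (14 mm high, 8 mm thick) and 51 mm long between lips 3 mm high at front and back; bays are 46 mm apart
- cassette_bay2 (a point): middle of the floor of the right bay seen from the robot (+y is left), 10 mm above the bench: a contact's origin belongs here, its x along the cassette's x. The bay is 38 mm wide between black ribs (14 mm high, 8 mm thick) and 51 mm long between lips 3 mm high at front and back; bays are 46 mm apart
- cover: blue cover plate 64 x 236 x 6 mm (x, y, z), 280 g, origin at the centre of its underside; through holes 13 mm across at y = +95 and -95 mm; black bar handle over its middle, 14 mm thick (y), 60 mm long (x), from z = 29 to 47 mm. Starts seated on the cassette, its origin 58 mm above the cassette's; fits either way round
- reject_tray: fixed open red tray 160 x 170 mm (x, y), walls 20 mm high and 3 mm thick, floor 3 mm; origin at the centre of its underside
- foam_pad: fixed flat grey foam pad on the bench at the left, 88 x 255 x 4 mm (x, y, z), origin at the centre of its underside: the place to lay the cover meanwhile, lengthwise
- miner_case_c: the rightmost of three tall fixed equipment cases, 123 mm wide (y), 360 mm deep (x), 140 mm high, origin at the middle of its underside; the other two stand to its left with their fronts at about the same distance, right behind the foam pad: keep clear of them
- multimeter: bystander: handheld meter in a teal holster, lying behind the cassette
- side_cutters: bystander: cutters with red handles at the left
- paste_tin: bystander: round tin with a red lid
- tweezers: bystander: black tweezers, 158 mm

How it is judged (in metres and radians):
On the way, in this order (a step that is already met when the one before it is completed fails the run):
1. the cover lies flat on the foam pad, released (horizontal distance between cover and foam_pad below 0.06 m and height (world z) of cover below 0.008 m and angle between cover's own z axis and vertical below 0.05 rad and contact force between the fingers and cover below 0.1 N), for 0.2 s.
2. every sound contact lies seated in a bay, plunger to the far side, before the cover goes on ((x of contact_a_tip in the frame of contact_a between 0.0399 and 0.03997 m or ((horizontal distance between contact_a and cassette_bay0 below 0.007 m or horizontal distance between contact_a and cassette_bay1 below 0.007 m or horizontal distance between contact_a and cassette_bay2 below 0.007 m) and z of contact_a in the frame of cassette below 0.0125 m and angle between contact_a's own z axis and vertical below 0.06 rad and x of contact_a_tip in the frame of cassette above 0.036 m and linear speed of contact_a below 0.02 m/s)) and (x of contact_b_tip in the frame of contact_b between 0.0399 and 0.03997 m or ((horizontal distance between contact_b and cassette_bay0 below 0.007 m or horizontal distance between contact_b and cassette_bay1 below 0.007 m or horizontal distance between contact_b and cassette_bay2 below 0.007 m) and z of contact_b in the frame of cassette below 0.0125 m and angle between contact_b's own z axis and vertical below 0.06 rad and x of contact_b_tip in the frame of cassette above 0.036 m and linear speed of contact_b below 0.02 m/s)) and (x of contact_c_tip in the frame of contact_c between 0.0399 and 0.03997 m or ((horizontal distance between contact_c and cassette_bay0 below 0.007 m or horizontal distance between contact_c and cassette_bay1 below 0.007 m or horizontal distance between contact_c and cassette_bay2 below 0.007 m) and z of contact_c in the frame of cassette below 0.0125 m and angle between contact_c's own z axis and vertical below 0.06 rad and x of contact_c_tip in the frame of cassette above 0.036 m and linear speed of contact_c below 0.02 m/s)) and (x of contact_d_tip in the frame of contact_d between 0.0399 and 0.03997 m or ((horizontal distance between contact_d and cassette_bay0 below 0.007 m or horizontal distance between contact_d and cassette_bay1 below 0.007 m or horizontal distance between contact_d and cassette_bay2 below 0.007 m) and z of contact_d in the frame of cassette below 0.0125 m and angle between contact_d's own z axis and vertical below 0.06 rad and x of contact_d_tip in the frame of cassette above 0.036 m and linear speed of contact_d below 0.02 m/s)) and (x of contact_e_tip in the frame of contact_e between 0.0399 and 0.03997 m or ((horizontal distance between contact_e and cassette_bay0 below 0.007 m or horizontal distance between contact_e and cassette_bay1 below 0.007 m or horizontal distance between contact_e and cassette_bay2 below 0.007 m) and z of contact_e in the frame of cassette below 0.0125 m and angle between contact_e's own z axis and vertical below 0.06 rad and x of contact_e_tip in the frame of cassette above 0.036 m and linear speed of contact_e below 0.02 m/s)) and not (horizontal distance between cover and cassette below 0.03 m and z of cover in the frame of cassette below 0.07 m)), for 0.2 s.
3. the cover rests flush on both posts, over the pins (horizontal distance between cover and cassette below 0.004 m and angle between the y axis of cover and the y axis of cassette, either way round below 0.035 rad and z of cover in the frame of cassette between 0.056 and 0.06 m and angle between cover's own z axis and vertical below 0.02 rad and linear speed of cover below 0.02 m/s), for 0.2 s.
At the end, for the whole second after the job is handed in: Sound contacts within 7 mm of a bay centre, on its floor (2.5 mm), upright (0.06 rad), plunger to the cassette's +x. Tired ones in the tray, within 75 mm of its middle in x and y. Cover on both pins: centred to 4 mm and 0.035 rad, within 2 mm of the post tops, level. All at rest (all of step 3 and ((x of contact_a_tip in the frame of contact_a above 0.03997 m and (horizontal distance between contact_a and cassette_bay0 below 0.007 m or horizontal distance between contact_a and cassette_bay1 below 0.007 m or horizontal distance between contact_a and cassette_bay2 below 0.007 m) and z of contact_a in the frame of cassette below 0.0125 m and angle between contact_a's own z axis and vertical below 0.06 rad and x of contact_a_tip in the frame of cassette above 0.036 m and linear speed of contact_a below 0.02 m/s) or (x of contact_a_tip in the frame of contact_a between 0.0399 and 0.03997 m and x of contact_a in the frame of reject_tray between -0.075 and 0.075 m and y of contact_a in the frame of reject_tray between -0.075 and 0.075 m and z of contact_a in the frame of reject_tray below 0.045 m and linear speed of contact_a below 0.02 m/s)) and ((x of contact_b_tip in the frame of contact_b above 0.03997 m and (horizontal distance between contact_b and cassette_bay0 below 0.007 m or horizontal distance between contact_b and cassette_bay1 below 0.007 m or horizontal distance between contact_b and cassette_bay2 below 0.007 m) and z of contact_b in the frame of cassette below 0.0125 m and angle between contact_b's own z axis and vertical below 0.06 rad and x of contact_b_tip in the frame of cassette above 0.036 m and linear speed of contact_b below 0.02 m/s) or (x of contact_b_tip in the frame of contact_b between 0.0399 and 0.03997 m and x of contact_b in the frame of reject_tray between -0.075 and 0.075 m and y of contact_b in the frame of reject_tray between -0.075 and 0.075 m and z of contact_b in the frame of reject_tray below 0.045 m and linear speed of contact_b below 0.02 m/s)) and ((x of contact_c_tip in the frame of contact_c above 0.03997 m and (horizontal distance between contact_c and cassette_bay0 below 0.007 m or horizontal distance between contact_c and cassette_bay1 below 0.007 m or horizontal distance between contact_c and cassette_bay2 below 0.007 m) and z of contact_c in the frame of cassette below 0.0125 m and angle between contact_c's own z axis and vertical below 0.06 rad and x of contact_c_tip in the frame of cassette above 0.036 m and linear speed of contact_c below 0.02 m/s) or (x of contact_c_tip in the frame of contact_c between 0.0399 and 0.03997 m and x of contact_c in the frame of reject_tray between -0.075 and 0.075 m and y of contact_c in the frame of reject_tray between -0.075 and 0.075 m and z of contact_c in the frame of reject_tray below 0.045 m and linear speed of contact_c below 0.02 m/s)) and ((x of contact_d_tip in the frame of contact_d above 0.03997 m and (horizontal distance between contact_d and cassette_bay0 below 0.007 m or horizontal distance between contact_d and cassette_bay1 below 0.007 m or horizontal distance between contact_d and cassette_bay2 below 0.007 m) and z of contact_d in the frame of cassette below 0.0125 m and angle between contact_d's own z axis and vertical below 0.06 rad and x of contact_d_tip in the frame of cassette above 0.036 m and linear speed of contact_d below 0.02 m/s) or (x of contact_d_tip in the frame of contact_d between 0.0399 and 0.03997 m and x of contact_d in the frame of reject_tray between -0.075 and 0.075 m and y of contact_d in the frame of reject_tray between -0.075 and 0.075 m and z of contact_d in the frame of reject_tray below 0.045 m and linear speed of contact_d below 0.02 m/s)) and ((x of contact_e_tip in the frame of contact_e above 0.03997 m and (horizontal distance between contact_e and cassette_bay0 below 0.007 m or horizontal distance between contact_e and cassette_bay1 below 0.007 m or horizontal distance between contact_e and cassette_bay2 below 0.007 m) and z of contact_e in the frame of cassette below 0.0125 m and angle between contact_e's own z axis and vertical below 0.06 rad and x of contact_e_tip in the frame of cassette above 0.036 m and linear speed of contact_e below 0.02 m/s) or (x of contact_e_tip in the frame of contact_e between 0.0399 and 0.03997 m and x of contact_e in the frame of reject_tray between -0.075 and 0.075 m and y of contact_e in the frame of reject_tray between -0.075 and 0.075 m and z of contact_e in the frame of reject_tray below 0.045 m and linear speed of contact_e below 0.02 m/s))); the robot touches nothing.
It fails at once if a bystanding tool or tin is shifted by more than 30 mm (distance of any of multimeter, side_cutters, paste_tin, tweezers from where it was at the start of the episode above 0.03 m).
Of contact_a, contact_b, contact_c, contact_d, contact_e only 4 to 5 are there at a start; the rules pass over those that are not, and their reading is None.
At some moment in a run one of contact_a, contact_b, contact_c, contact_d, contact_e, cover may be knocked a few centimetres aside while the robot is not near it.
It also fails if it takes over 210 s, if anything falls off the work surface, if the arm or the gripper's body presses on something with over 40 N, if the wrist force passes 120 N, or if a joint passes its speed limit or range.

## Working session

There is one attempt and no reset: what is moved stays moved. The work goes in short steps, Python scripts to look and compute and a tool call to move; the robot and the scene stay as the last step left them, time stands still between calls to the robot, and variables do not carry over. Pictures are saved under pics/ and viewed, and the job is handed in when it is done.

Besides the shell and the picture viewer there is one more tool, called after "Emit:" by a JSON object that holds its "name" and its "arguments", one argument or row to a line. carry_out: Moves the arm, as the interface text tells. Its arguments: {"type":"object","properties":{"increments":{"type":"array"},"grip_force":{"type":"number"}},"required":["increments"]}

```bash
mkdir -p pics; cat > h.py <<'E'
from cell import env
import numpy as np, cv2
def snap(n,tag):
    im,d=env.read_camera(n); cv2.imwrite(f'pics/{tag}.png',im[:,:,::-1]); np.savez(f'pics/{tag}.npz',im=im,d=d); return im,d
def rays(n,uv):
    c=env.get_calibration(n);K=np.array(c['K']);T=np.array(c['camera_from_world'])
    uv=np.atleast_2d(np.array(uv,float))
    p=np.c_[(uv[:,0]-K[0,2])/K[0,0],(uv[:,1]-K[1,2])/K[1,1]]
    q=p.copy()
    for _ in range(30): q=p/(1+c['k1']*(q**2).sum(1,keepdims=True))
    R=T[:3,:3]; o=-R.T@T[:3,3]
    return o,np.c_[q,np.ones(len(q))]@R   # dir with unit depth
def onplane(n,uv,z):
    o,d=rays(n,uv); return o+d*((z-o[2])/d[:,2])[:,None]
def bydepth(n,uv,dep):
    o,d=rays(n,uv); return o+d*np.asarray(dep).reshape(-1,1)
def cloud(n,d):
    v,u=np.mgrid[0:d.shape[0],0:d.shape[1]]
    P=bydepth(n,np.c_[u.ravel(),v.ravel()],d.ravel()).reshape(d.shape+(3,)); P[d==0]=np.nan; return P
def proj(n,P):
    c=env.get_calibration(n);K=np.array(c['K']);T=np.array(c['camera_from_world'])
    X=np.atleast_2d(P)@T[:3,:3].T+T[:3,3]; q=X[:,:2]/X[:,2:]; q=q*(1+c['k1']*(q**2).sum(1,keepdims=True))
    return q*[K[0,0],K[1,1]]+[K[0,2],K[1,2]]
E
python3 - <<'E'
from h import *
s=env.get_obs(); print(s)
for n in('top','side'):
    snap(n,n+'0'); c=env.get_calibration(n); print(n,c)
E
```

```text
{'time_s': 0.0, 'qpos': array([-73.04411885,  18.43867645,  -4.01520925,  83.17508092,
         1.29411317,  78.53967663,  -3.25884593]), 'joint_velocities': array([-0.00802835, -0.0312957 , -0.06982646, -0.01458341,  0.04489351,
        0.05092765,  0.04152818]), 'effort': array([ 5.89185788e-05, -4.91295683e+01, -4.03866330e-01, -3.12540150e+01,
       -6.39580702e-02,  4.33164428e-02,  1.60900249e-04]), 'tool_pos': array([0.18075249, 0.62414932, 0.4036639 ]), 'tool_rot': array([1.79995053e+02, 1.08242928e-01, 7.38545390e+01]), 'force': array([-0.78256728,  0.04346373, -1.3005024 ]), 'wrist_torque': array([-0.00488773, -0.04712727,  0.00355543]), 'grip_width': 0.08692126177401334}
top {'K': array([[451.50581039,   0.        , 253.37565223],
       [  0.        , 451.50581039, 193.50477997],
       [  0.        ,   0.        ,   1.        ]]), 'k1': -0.18240297070628259, 'camera_from_world': array([[-0.04131831, -0.99914329, -0.00234313,  0.09210535],
       [-0.97585371,  0.04085839, -0.21456964,  0.58640217],
       [ 0.21448155, -0.0065791 , -0.97670588,  1.35482594],
       [ 0.        ,  0.        ,  0.        ,  1.        ]])}
side {'K': array([[423.38268153,   0.        , 252.65072818],
       [  0.        , 423.38268153, 182.43292804],
       [  0.        ,   0.        ,   1.        ]]), 'k1': -0.040300449269821556, 'camera_from_world': array([[-0.99918929,  0.03991609,  0.00524066,  0.56539945],
       [ 0.02245985,  0.66072733, -0.75028991, -0.0153992 ],
       [-0.03341129, -0.74956394, -0.66108818,  1.56999609],
       [ 0.        ,  0.        ,  0.        ,  1.        ]])}
```

View pics/top0.png

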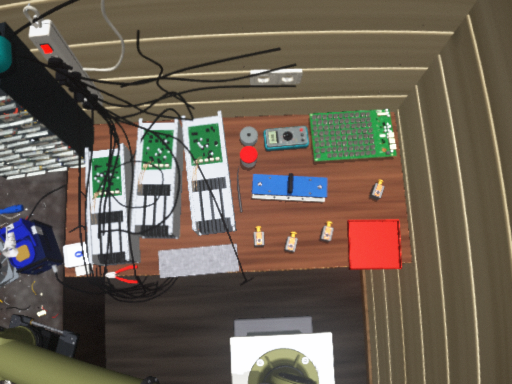

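View pics/side0.png

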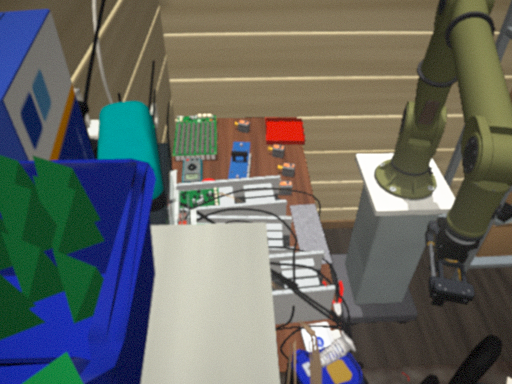

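```bash
python3 - <<'E'
from h import *
z=np.load('pics/top0.npz');im=z['im'];d=z['d']
c=im[165:275,235:410]; cv2.imwrite('pics/crop0.png',cv2.resize(c,(700,440),interpolation=cv2.INTER_NEAREST)[:,:,::-1])
P=cloud('top',d)
for uv in [(259,238),(291,243),(327,233),(376,191),(290,182),(199,261),(374,244),(270,185),(310,188),(200,170)]:
    print(uv,im[uv[1],uv[0]],P[uv[1],uv[0]].round(4))
# bench check
for uv in [(245,250),(310,250),(340,190)]: print(uv,P[uv[1],uv[0]].round(4))
def blob(mask,lo,hi,nm,zp):
    n,l,s,c=cv2.connectedComponentsWithStats(mask.astype(np.uint8))
    for i in range(1,n):
        if lo<s[i,4]<hi:
            pts=np.argwhere(l==i)[:,::-1]; W=onplane('top',pts,zp)[:,:2]*1000
            r=cv2.minAreaRect(W.astype(np.float32)); print(nm,s[i,4],c[i].round(1),'ctr',W.mean(0).round(1),'rect',np.round(r[0],1),np.round(r[1],1),round(r[2],1), 'z',np.nanmedian(P[l==i][:,2]).round(4))
h=cv2.cvtColor(im,cv2.COLOR_RGB2HSV).astype(int)
H,S,V=h[...,0],h[...,1],h[...,2]
blob((H>100)&(H<125)&(S>130)&(V>80),800,5000,'cover',0.064)
blob(((H<8)|(H>172))&(S>200)&(V>100),1000,6000,'tray',0.02)
R=np.zeros(H.shape,bool);R[235:285,150:247]=1
blob((S<40)&(V>100)&R,1000,6000,'pad',0.004)
R=np.zeros(H.shape,bool);R[170:260,245:400]=1
blob((S<70)&(V>90)&R,20,1000,'housing',0.04)
blob((H>10)&(H<30)&(S>110)&(V>120)&R,5,300,'brass',0.04)
E
```

```text
(259, 238) [248 213 177] [0.4504 0.0559 0.0497]
(291, 243) [253 226 180] [ 0.4309 -0.0431  0.0458]
(327, 233) [235 206 196] [ 0.4564 -0.1573  0.0518]
(376, 191) [229 211 214] [ 0.5871 -0.3307  0.0378]
(290, 182) [53 53 56] [ 0.6122 -0.0459  0.1047]
(199, 261) [191 191 198] [0.3895 0.2499 0.0044]
(374, 244) [246  64  53] [ 0.4186 -0.3168  0.0053]
(270, 185) [ 60 131 220] [0.6142 0.0143 0.0672]
(310, 188) [ 59 130 219] [ 0.5992 -0.1113  0.0676]
(200, 170) [79 82 87] [0.6484 0.2243 0.1536]
(245, 250) [0.4194 0.1017 0.0007]
(310, 250) [ 0.4102 -0.107   0.0006]
(340, 190) [ 0.6025 -0.219   0.0049]
cover 1326 [289.3 185.3] ctr [611.4 -47. ] rect [611.9 -47. ] [233.9  63.7] 84.5 z 0.0647
pad 2185 [197.6 260.7] ctr [390.5 254.7] rect [390.5 253.8] [ 90.4 255. ] 2.8 z 0.0047
housing 23 [326.7 186.1] ctr [ 609.4 -169.6] rect [ 607.  -168.6] [66.3  9.4] 1.2 z 0.0635
housing 80 [377.5 190.6] ctr [ 587.8 -335.2] rect [ 588.5 -336. ] [32.2 45. ] 65.9 z 0.0401
housing 357 [287.8 197.8] ctr [576.3 -41.9] rect [576.2 -42.5] [231.1  16.2] 84.9 z 0.0102
housing 97 [326.8 233.5] ctr [ 456.4 -158.6] rect [ 458.7 -159.2] [33.6 45. ] 73.2 z 0.0401
housing 97 [258.5 239.3] ctr [447.6  57.5] rect [450.4  57.4] [44.2 32.6] 3.7 z 0.0411
housing 105 [290.5 244.1] ctr [428. -42.] rect [429.9 -42.6] [34.1 43.6] 73.3 z 0.0403
brass 60 [379.5 183.1] ctr [ 612.3 -344.4] rect [ 609.6 -345.8] [22.9 40.5] 89.3 z 0.0339
brass 7 [376.7 194.4] ctr [ 575.2 -331.4] rect [ 575.  -330.7] [10.   3.3] 87.6 z 0.043
brass 44 [328.8 223. ] ctr [ 489.5 -167.4] rect [ 489.3 -167.9] [19.2 19.5] 85.9 z 0.0274
brass 41 [258.  227.9] ctr [483.7  57.6] rect [483.4  59.1] [22.  19.1] 87.6 z 0.0294
brass 13 [327.6 229.6] ctr [ 468.5 -162. ] rect [ 468.8 -161.6] [9.6 9.6] 87.3 z 0.0423
brass 51 [293.  234.9] ctr [456.6 -51.2] rect [454.  -48.1] [21.4 35.7] 62.9 z 0.029
brass 16 [258.4 234.6] ctr [462.5  57.1] rect [461.1  56.9] [ 9.4 12.6] 87.5 z 0.0419
```

View pics/crop0.png

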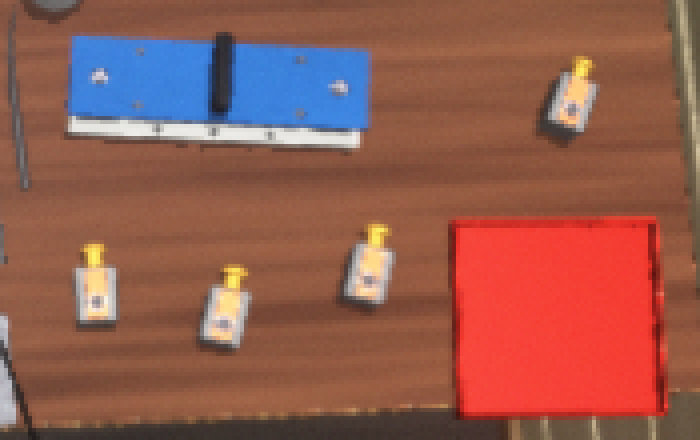

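```bash
python3 - <<'E'
from h import *
z=np.load('pics/top0.npz');im=z['im'];d=z['d']
P=cloud('top',d)
X,Y,Z=P[...,0],P[...,1],P[...,2]
m=(Z>0.1)&(Z<0.17)&(Y>0.12)&(Y<0.6)&(X<0.9)&(X>0.3)
for y in np.arange(.14,.5,.03):
    k=m&(abs(Y-y)<.012); print(round(y,2),np.sort(X[k])[:6].round(3))
k=(Y>0.1)&(Y<0.5)&(X>0.2)&(X<0.5); print('max z near front',np.nanmax(Z[k]))
k=(Y>-.2)&(Y<0.5)&(X>0.2)&(X<0.8)
i=np.argsort(-np.where(k,Z,-1).ravel())[:10]; print(P.reshape(-1,3)[i].round(3))
k=((Z>0.0015)&(Z<0.03)&(im[...,0]>150)&(im[...,1]<110)&(Y<-.15)); W=P[k][:,:2]
r=cv2.minAreaRect((W*1000).astype(np.float32)); print('tray',r,k.sum())
rr=(im[...,0]>130)&(im[...,1]<100)&(im[...,2]<100)&(Y<-.2); pts=np.argwhere(rr)[:,::-1];print(cv2.minAreaRect((onplane('top',pts,.02)[:,:2]*1000).astype(np.float32)))
# pins
print(onplane('top',[(235+100/4-.5,165+76/4-.5),(235+340/4-.5,165+88/4-.5)],.074).round(4))
b=(Z>0.055)&(Z<0.075)&(X>.5)&(X<.7)&(Y<.1)&(Y>-.2); print('cover cloud',cv2.minAreaRect((P[b][:,:2]*1000).astype(np.float32)))
hd=(Z>0.085)&(X>.5)&(X<.7)&(Y<.1)&(Y>-.2); print('handle',cv2.minAreaRect((P[hd][:,:2]*1000).astype(np.float32)),hd.sum())
E
```

```text
0.14 [0.463 0.466 0.466 0.469 0.472 0.475]
0.17 [0.487 0.489 0.492 0.493 0.495 0.495]
0.2 [0.505 0.506 0.506 0.507 0.507 0.509]
0.23 [0.501 0.504 0.504 0.505 0.505 0.506]
0.26 [0.472 0.473 0.474 0.475 0.477 0.477]
0.29 [0.545 0.547 0.551 0.554 0.554 0.557]
0.32 [0.463 0.463 0.463 0.464 0.464 0.464]
0.35 [0.478 0.482 0.484 0.484 0.484 0.485]
0.38 [0.467 0.468 0.47  0.471 0.471 0.471]
0.41 [0.465 0.465 0.465 0.465 0.465 0.465]
0.44 [0.386 0.388 0.388 0.39  0.39  0.39 ]
0.47 [0.419 0.419 0.419 0.419 0.421 0.421]
max z near front 0.17111338313163937
[[0.798 0.5   0.415]
 [0.798 0.496 0.41 ]
 [0.798 0.491 0.408]
 [0.798 0.494 0.408]
 [0.799 0.5   0.408]
 [0.796 0.494 0.408]
 [0.795 0.486 0.407]
 [0.793 0.486 0.407]
 [0.795 0.483 0.407]
 [0.793 0.489 0.406]]
tray ((496.30621337890625, -292.760498046875), (322.720703125, 282.9013977050781), 0.2670186161994934) 2282
((572.084716796875, -313.8209533691406), (591.0237426757812, 237.1553192138672), 0.11720072478055954)
[[ 0.6188  0.0472  0.074 ]
 [ 0.6013 -0.1407  0.074 ]]
cover cloud ((634.6988525390625, -33.53190612792969), (272.04449462890625, 108.36292266845703), 83.97039794921875)
handle ((611.8655395507812, -47.412174224853516), (13.27821159362793, 59.56270980834961), 82.39131927490234) 90
```

Emit:
{"name": "carry_out", "arguments": {
  "increments": [
    [0.027,-0.042,0,1,-1],
    [0.054,-0.084,0,2,-1],
    [0.081,-0.126,0,3,-1],
    [0.108,-0.168,0,4,-1],
    [0.135,-0.21,0,5,-1],
    [0.162,-0.252,0,6,-1],
    [0.189,-0.294,0,7,-1],
    [0.216,-0.336,0,8,-1],
    [0.243,-0.378,0,9,-1],
    [0.27,-0.42,0,10,-1],
    [0.297,-0.462,0,10.8,-1],
    [0.324,-0.504,0,10.8,-1],
    [0.351,-0.546,0,10.8,-1],
    [0.378,-0.588,0,10.8,-1],
    [0.405,-0.63,0,10.8,-1],
    [0.4305,-0.671,-0.03,10.8,-1],
    [0.4305,-0.671,-0.03,10.8,-1],
    [0.4305,-0.671,-0.03,10.8,-1]
  ]
}}

```text
time_s: 1.9
tool_pos: [0.6111, -0.0482, 0.3729]
tool_rot: [-179.8, 0.1, 84.5]
force: [-0.1, 0.4, -0.2]
grip_width: 0.0869
```

Emit:
{"name": "carry_out", "arguments": {
  "increments": [
    [0,0.0,-0.04,0,-1],
    [0,0.001,-0.08,0,-1],
    [0,0.001,-0.1,0,-1],
    [0,0.001,-0.112,0,-1],
    [0,0.001,-0.112,0,-1],
    [0,0.001,-0.112,0,1],
    [0,0.001,-0.112,0,1],
    [0,0.001,-0.112,0,1],
    [0,0.001,-0.112,0,1],
    [0,0.001,-0.112,0,1],
    [0,0.001,-0.112,0,1],
    [0,0.001,-0.112,0,1],
    [0,0.001,-0.112,0,1],
    [0,0.001,-0.112,0,1],
    [0,0.001,-0.112,0,1]
  ],
  "grip_force": 30
}}

```text
time_s: 3.4
tool_pos: [0.6112, -0.0459, 0.2628]
tool_rot: [180.0, 0.0, 84.7]
force: [-0.6, -2.4, 0.6]
grip_width: 0.0147
```

Emit:
{"name": "carry_out", "arguments": {
  "increments": [
    [0,0,0.01,0,1],
    [0,0,0.02,0,1],
    [0,0,0.03,0,1],
    [0,0,0.045,0,1],
    [0,0,0.07,0,1],
    [0,0,0.1,0,1],
    [0,0,0.14,0,1],
    [0,0,0.14,0,1]
  ]
}}

```text
time_s: 4.2
tool_pos: [0.6127, -0.0463, 0.4104]
tool_rot: [179.3, -0.1, 84.6]
force: [-0.9, 0.1, -1.9]
grip_width: 0.0139
```

```bash
python3 - <<'E'
from h import *
im,d=snap('top','top1'); s=env.get_obs(); print(s['tool_pos'],s['tool_rot'],s['force'],s['qpos'],s['grip_width'])
cv2.imwrite('pics/crop1.png',cv2.resize(im[110:290,150:410],(780,540),interpolation=cv2.INTER_NEAREST)[:,:,::-1])
E
```

```text
[ 0.61199542 -0.04612391  0.40728804] [ 1.79578009e+02 -7.98937352e-02  8.46472792e+01] [-9.42575278e-02 -1.20607908e-03 -3.93159775e+00] [-24.87388103  14.90270864  32.2696319   89.73113112  -8.18222622
  77.28914866  92.91784604] 0.013664398828219857
```

View pics/crop1.png

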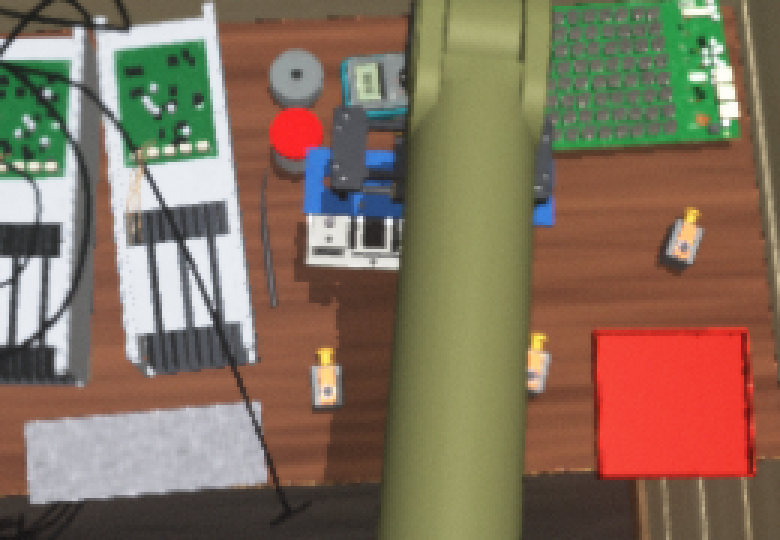

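Emit:
{"name": "carry_out", "arguments": {
  "increments": [
    [-0.04,0.022,0,0,1],
    [-0.08,0.045,0,0,1],
    [-0.12,0.067,0,0,1],
    [-0.16,0.09,0,0,1],
    [-0.175,0.13,0,2,1],
    [-0.19,0.17,0,4,1],
    [-0.2,0.21,0,6,1],
    [-0.21,0.25,0,8,1],
    [-0.22,0.28,0,8,1],
    [-0.226,0.3,0,8,1],
    [-0.226,0.3,-0.03,8,1],
    [-0.226,0.3,-0.06,8,1],
    [-0.226,0.3,-0.09,8,1],
    [-0.226,0.3,-0.12,8,1],
    [-0.226,0.3,-0.15,8,1],
    [-0.226,0.3,-0.17,8,1],
    [-0.226,0.3,-0.18,8,1],
    [-0.226,0.3,-0.18,8,1]
  ]
}}

```text
time_s: 6.05
tool_pos: [0.3845, 0.2538, 0.2213]
tool_rot: [-179.8, 0.1, 92.7]
force: [1.3, -0.9, -3.2]
grip_width: 0.0138
```

```bash
python3 - <<'E'
from h import *
im,d=snap('top','top2'); s=env.get_obs(); print(s['tool_pos'],s['tool_rot'],s['force'],s['qpos'],s['grip_width'])
cv2.imwrite('pics/crop2.png',cv2.resize(im[110:290,150:410],(780,540),interpolation=cv2.INTER_NEAREST)[:,:,::-1])
E
```

```text
[0.38508829 0.25426533 0.22259958] [-1.79950941e+02  3.81961282e-02  9.26579550e+01] [ 1.17631304  0.62380048 -1.56047046] [-47.5479733    5.78598981  11.29676375 120.94971553  -1.40296821
  53.44588966  57.18755772] 0.013840614930555762
```

View pics/crop2.png

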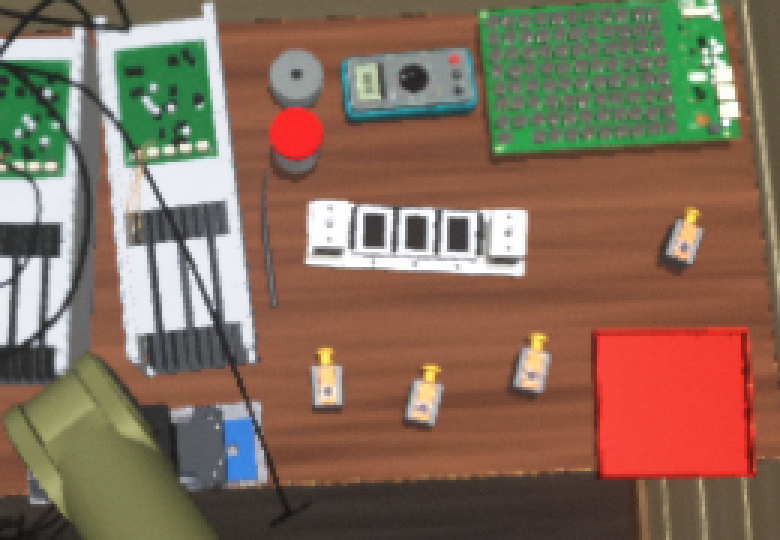

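Emit:
{"name": "carry_out", "arguments": {
  "increments": [
    [0,0,-0.005,0,1],
    [0,0,-0.01,0,1],
    [0,0,-0.013,0,1],
    [0,0,-0.015,0,1],
    [0,0,-0.015,0,1]
  ]
}}

```text
time_s: 6.6
tool_pos: [0.3857, 0.2544, 0.2088]
tool_rot: [180.0, -0.0, 92.6]
force: [-2.0, -1.7, 4.9]
grip_width: 0.0138
```

Touching the pad (force rises). Release and rise.

Emit:
{"name": "carry_out", "arguments": {
  "increments": [
    [0,0,-0.015,0,-0.2],
    [0,0,-0.015,0,-0.2],
    [0,0,-0.015,0,-0.2],
    [0,0,-0.015,0,-0.2],
    [0,0,-0.015,0,-0.2],
    [0,0,0.02,0,-0.2],
    [0,0,0.06,0,-0.6],
    [0,0,0.1,0,-1],
    [0,-0.04,0.14,0,-1],
    [0,-0.08,0.14,0,-1],
    [0,-0.08,0.14,0,-1]
  ]
}}

```text
time_s: 7.7
tool_pos: [0.3862, 0.1695, 0.3496]
tool_rot: [179.8, -0.1, 92.3]
force: [-0.3, -0.4, -0.0]
grip_width: 0.0832
```

```bash
cat > cm.py <<'E'
from h import *
import sys
tag=sys.argv[1]
im,d=snap('top',tag); s=env.get_obs(); print('t',s['time_s'],'tcp',s['tool_pos'].round(4),s['tool_rot'].round(1),'w',s['grip_width'],'f',s['force'].round(1))
P=cloud('top',d); X,Y,Z=P[...,0],P[...,1],P[...,2]
h=cv2.cvtColor(im,cv2.COLOR_RGB2HSV).astype(int);H,S,V=h[...,0],h[...,1],h[...,2]
def comps(mask,lo,hi):
    n,l,st,c=cv2.connectedComponentsWithStats(mask.astype(np.uint8))
    return [(l==i) for i in range(1,n) if lo<st[i,4]<hi]
R=np.zeros(H.shape,bool);R[165:275,150:405]=1
# contacts: everything not bench (housing+brass) standing over 15mm, small
m=R&(Z>0.015)&(Z<0.065)&((V>100))&~((H>100)&(H<125)&(S>130))&~(((H<6)|(H>172))&(S>180))
for k in comps(m,60,400):
    k2=k&(S<70)&(V>90); b=k&(S>=110)&(H>10)&(H<32)
    if k2.sum()<30: continue
    top=k&(Z>.033); 
    # housing top rect (z=.04) from grey
    pts=np.argwhere(k2)[:,::-1]; r=cv2.minAreaRect((onplane('top',pts,.04)[:,:2]*1000).astype(np.float32))
    # plunger cap centre: brass pixels farthest in x
    B=onplane('top',np.argwhere(b)[:,::-1],.033)[:,:2]*1000
    cap=B[B[:,0]>np.percentile(B[:,0],60)].mean(0) if len(B) else None
    ctr=np.argwhere(k)[:,::-1].mean(0)
    a=np.degrees(np.arctan2(*(cap-np.array(r[0]))[::-1]))
    rr=r[2] if r[2]<45 else r[2]-90
    print('contact px',ctr.round(0),'housing',np.round(r[0],1),np.round(r[1],1),'rectyaw',round(rr,1),'yaw(cap)',round(a,1),'n',k2.sum())
for k in comps((H>100)&(H<125)&(S>130)&(V>80),300,5000):
    pts=np.argwhere(k)[:,::-1]
    zz=np.nanmedian(Z[k]); r=cv2.minAreaRect((onplane('top',pts,zz)[:,:2]*1000).astype(np.float32)); print('cover',r,'z',zz)
cv2.imwrite(f'pics/c_{tag}.png',cv2.resize(im[110:290,150:410],(780,540),interpolation=cv2.INTER_NEAREST)[:,:,::-1])
E
python3 cm.py top3
python3 - <<'E'
from h import *
z=np.load('pics/top3.npz');im=z['im'];P=cloud('top',z['d'])
X,Y,Z=P[...,0],P[...,1],P[...,2]
# post tops, pins
k=(Z>.05)&(X>.55)&(X<.68)&(Y<.1)&(Y>-.2)
n,l,st,c=cv2.connectedComponentsWithStats(k.astype(np.uint8))
cs=[]
for i in range(1,n):
    if st[i,4]>40:
        r=cv2.minAreaRect((onplane('top',np.argwhere(l==i)[:,::-1],.058)[:,:2]*1000).astype(np.float32)); print('post',st[i,4],r,np.nanmedian(Z[l==i])); cs.append(r[0])
k=(Z>.066)&(X>.55)&(X<.68)&(Y<.1)&(Y>-.2); print('pinpts',P[k].round(4))
k=(X>.55)&(X<.68)&(Y<.1)&(Y>-.2)&(im.max(2)<60)
n,l,st,c=cv2.connectedComponentsWithStats(k.astype(np.uint8))
for i in range(1,n):
    if st[i,4]>20: print('bay',st[i,4],onplane('top',c[i],.01).round(4))
tr=(im[...,0]>130)&(im[...,1]<110)&(im[...,2]<110); tr[:210]=0; tr[:,:330]=0
print('tray',cv2.minAreaRect((onplane('top',np.argwhere(tr)[:,::-1],.02)[:,:2]*1000).astype(np.float32)))
c=im[165:210,240:340]; cv2.imwrite('pics/cas.png',cv2.resize(c,(800,360),interpolation=cv2.INTER_NEAREST)[:,:,::-1])
E
```

```text
t 7.75 tcp [0.3856 0.172  0.3488] [ 1.799e+02 -1.000e-01  9.240e+01] w 0.08460382781199445 f [-0.7  1.1 -0.4]
post 181 ((619.4630737304688, 46.94115447998047), (34.99402618408203, 48.897457122802734), 87.60289764404297) 0.05869328992237355
post 187 ((601.8641357421875, -143.109130859375), (35.328182220458984, 49.90636444091797), 85.93350982666016) 0.05834752879127314
pinpts [[ 0.6248 -0.1292  0.0663]
 [ 0.6232  0.0486  0.0759]
 [ 0.6237  0.0454  0.0731]
 [ 0.621   0.0518  0.0723]
 [ 0.6203  0.0487  0.0745]
 [ 0.6203  0.0456  0.074 ]
 [ 0.6221  0.0422  0.0661]
 [ 0.6184  0.0487  0.0691]
 [ 0.6176  0.0457  0.0718]
 [ 0.6061 -0.1394  0.0745]
 [ 0.6052 -0.1421  0.0776]
 [ 0.6064 -0.1461  0.0722]
 [ 0.6034 -0.1395  0.0722]
 [ 0.6016 -0.1416  0.0793]
 [ 0.6026 -0.1455  0.0746]
 [ 0.61    0.0648  0.0664]
 [ 0.6093  0.0523  0.0671]
 [ 0.6004 -0.1394  0.0713]
 [ 0.6001 -0.1425  0.0721]
 [ 0.601  -0.1464  0.0675]
 [ 0.6004 -0.1558  0.0684]
 [ 0.5851 -0.1454  0.0662]]
tray ((264.6214904785156, -294.2526550292969), (266.6846008300781, 528.7167358398438), 87.36943054199219)Traceback (most recent call last):
  File "cm.py", line 23, in <module>
    a=np.degrees(np.arctan2(*(cap-np.array(r[0]))[::-1]))
                              ~~~^~~~~~~~~~~~~~~
TypeError: unsupported operand type(s) for -: 'NoneType' and 'float'
```

View pics/cas.png

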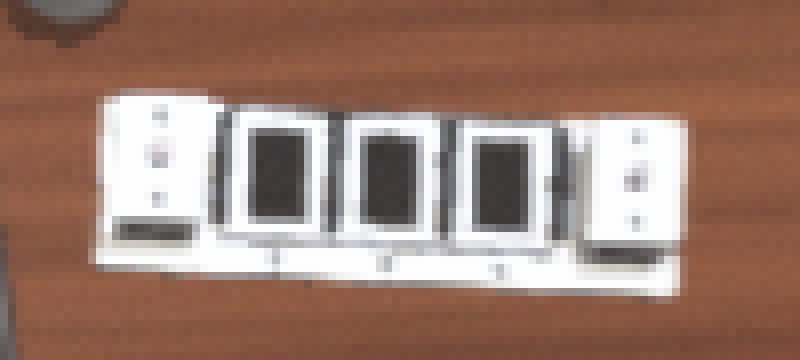

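```bash
sed -i 's/    if k2.sum()<30: continue/    if k2.sum()<30 or b.sum()<8: continue/' cm.py; python3 cm.py top4; python3 - <<'E'
from h import *
uv=np.array([(277,175),(390,180),(502,184.)])/8-.5+[240,165]
print(onplane('top',uv,.01).round(4))
c=np.array([.611,-.0475]);a=np.radians(-5.3);ey=np.array([-np.sin(a),np.cos(a)])
print([ (c+ey*k).round(4) for k in (.046,0,-.046)])
z=np.load('pics/top4.npz');im=z['im']
tr=(im[...,0]>130)&(im[...,1]<110)&(im[...,2]<110); n,l,st,cc=cv2.connectedComponentsWithStats(tr.astype(np.uint8)); i=1+np.argmax(st[1:,4])
print('tray',st[i],cv2.minAreaRect((onplane('top',np.argwhere(l==i)[:,::-1],.02)[:,:2]*1000).astype(np.float32)))
E
```

```text
t 7.8 tcp [0.3852 0.1737 0.3482] [ 1.80e+02 -1.00e-01  9.25e+01] w 0.08540382760078633 f [-0.4  0.7 -0.2]
contact px [378. 189.] housing [ 589.4 -336.4] [32.2 43.1] rectyaw -24.1 yaw(cap) -21.4 n 75
contact px [327. 232.] housing [ 457.7 -158. ] [31.5 42.6] rectyaw -17.9 yaw(cap) -14.3 n 84
contact px [259. 237.] housing [450.1  55.9] [31.3 41. ] rectyaw -2.4 yaw(cap) 2.3 n 86
contact px [291. 242.] housing [430.1 -43.1] [33.3 42.8] rectyaw -16.7 yaw(cap) -16.9 n 95
cover ((446.4388122558594, 774.514404296875), (152.42916870117188, 93.82868957519531), 5.317152500152588) z 0.15905084457635654
cover ((382.1334533691406, 340.5372314453125), (62.00129318237305, 63.622371673583984), 2.8800058364868164) z 0.011157738903152747
[[ 0.6226 -0.0016  0.01  ]
 [ 0.6186 -0.0478  0.01  ]
 [ 0.615  -0.0937  0.01  ]]
[array([ 0.6152, -0.0017]), array([ 0.611 , -0.0475]), array([ 0.6068, -0.0933])]
tray [  229   154   183   133 11137] ((488.7490234375, -146.54019165039062), (419.63299560546875, 588.60302734375), 3.4131903648376465)
```

View pics/c_top4.png

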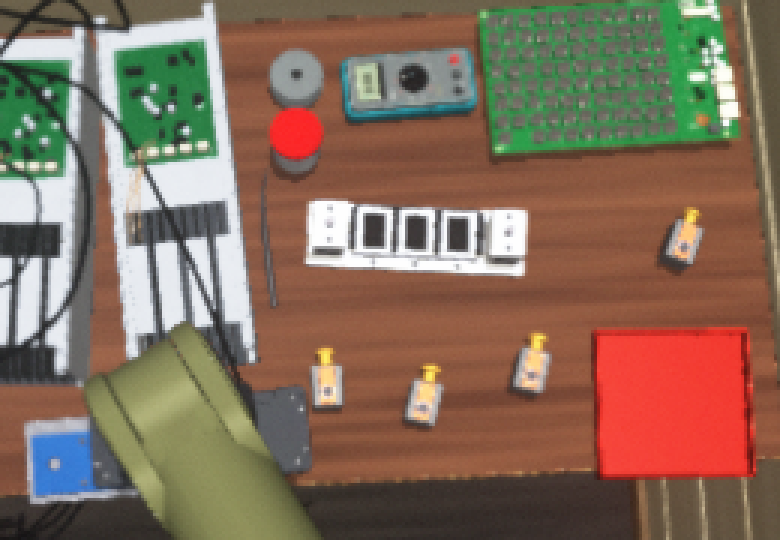

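```bash
python3 - <<'E'
from h import *
def cas(uv,z):
    uv=np.array(uv)/8-.5+[240,165]; p=onplane('top',uv,z)[:,:2]-[.611,-.0475]; a=np.radians(-5.3); R=np.array([[np.cos(a),np.sin(a)],[-np.sin(a),np.cos(a)]]); return (p@R.T*1000).round(1)
print('base front',cas([(97,264),(680,296),(390,280)],.01),cas([(97,270),(680,299)],0))
print('white frame0 outer',cas([(275,105),(275,235)],.01),cas([(277,127),(277,224)],.01))
print('bay1',cas([(390,112),(390,242)],.01),'inset',cas([(390,136),(390,228)],.01))
print('ribs z24 ',cas([(337,110),(333,240),(450,120),(446,245)],.024))
print('inset y',cas([(250,175),(304,175),(362,180),(418,180)],.01))
print('tray corners',[onplane('top',[(150+a/3,110+b/3)],z).round(4) for a,b,z in((593,330,.02),(748,328,.02),(755,476,.02),(598,478,.02))])
z=np.load('pics/top4.npz');P=cloud('top',z['d']);print(P[178:200,288,[0,2]].round(3).tolist())
E
```

```text
base front [[ -33.6  118.4]
 [ -35.  -119.9]
 [ -34.2   -1.1]] [[ -34.   118.5]
 [ -34.1 -121.4]]
white frame0 outer [[ 36.8  48.8]
 [-17.9  46.5]] [[ 27.5  47.6]
 [-13.2  45.9]]
bay1 [[ 36.3   1.4]
 [-18.4  -0.5]] inset [[ 26.1   1. ]
 [-12.6  -0.3]]
ribs z24  [[ 32.4  23.9]
 [-21.8  23.5]
 [ 30.6 -22.3]
 [-21.6 -22.3]]
inset y [[  6.7  57.8]
 [  7.9  35.7]
 [  7.   11.9]
 [  8.1 -11.1]]
tray corners [array([[ 0.4992, -0.233 ,  0.02  ]]), array([[ 0.4931, -0.4051,  0.02  ]]), array([[ 0.333 , -0.3973,  0.02  ]]), array([[ 0.341 , -0.2261,  0.02  ]])]
[[0.651, 0.0], [0.645, 0.012], [0.643, 0.007], [0.638, 0.013], [0.636, 0.006], [0.631, 0.013], [0.63, 0.006], [0.625, 0.01], [0.621, 0.013], [0.618, 0.012], [0.616, 0.008], [0.611, 0.014], [0.608, 0.011], [0.606, 0.008], [0.602, 0.008], [0.598, 0.01], [0.596, 0.008], [0.591, 0.016], [0.588, 0.012], [0.585, 0.013], [0.58, 0.016], [0.578, 0.013]]
```

Emit:
{"name": "carry_out", "arguments": {
  "increments": [
    [0.02,-0.03,0,-8.5,-1],
    [0.04,-0.06,0,-17,-1],
    [0.06,-0.09,0,-25.5,-1],
    [0.074,-0.117,0,-34,-1],
    [0.074,-0.117,0,-42.5,-1],
    [0.074,-0.117,0,-51,-1],
    [0.074,-0.117,0,-59.5,-1],
    [0.074,-0.117,0,-68,-1],
    [0.074,-0.117,-0.03,-76.5,-1],
    [0.074,-0.117,-0.06,-85,-1],
    [0.074,-0.117,-0.08,-91.5,-1],
    [0.074,-0.117,-0.08,-91.5,-1],
    [0.074,-0.117,-0.08,-91.5,-1]
  ],
  "grip_force": 12
}}

```text
time_s: 9.1
tool_pos: [0.4594, 0.0583, 0.2676]
tool_rot: [180.0, 0.1, 1.4]
force: [0.6, -0.2, -0.2]
grip_width: 0.0873
```

```bash
python3 cm.py top5 ; python3 -c "
from h import *
print(env.get_obs()['qpos'])"
```

```text
t 9.15 tcp [0.4598 0.0581 0.2684] [180.   -0.    1.4] w 0.08704993745121699 f [-0.5 -0.6  0.5]
contact px [378. 189.] housing [ 589.4 -336.4] [32.2 43.1] rectyaw -24.1 yaw(cap) -21.0 n 77
contact px [327. 232.] housing [ 457.7 -158. ] [31.5 42.6] rectyaw -17.9 yaw(cap) -14.3 n 86
contact px [292. 242.] housing [430.  -43.6] [32.5 42.8] rectyaw -16.7 yaw(cap) -16.1 n 77
cover ((446.43023681640625, 774.4774169921875), (152.42105102539062, 93.82369232177734), 5.317139625549316) z 0.15911919581402567
cover ((386.3154602050781, 254.962890625), (62.598846435546875, 235.0469512939453), 2.744565486907959) z 0.010826347120822533
[-33.04960403   2.08322391  23.08592475 118.82564709  -0.9410392
  59.2163301   -8.14316168]
```

View pics/c_top5.png

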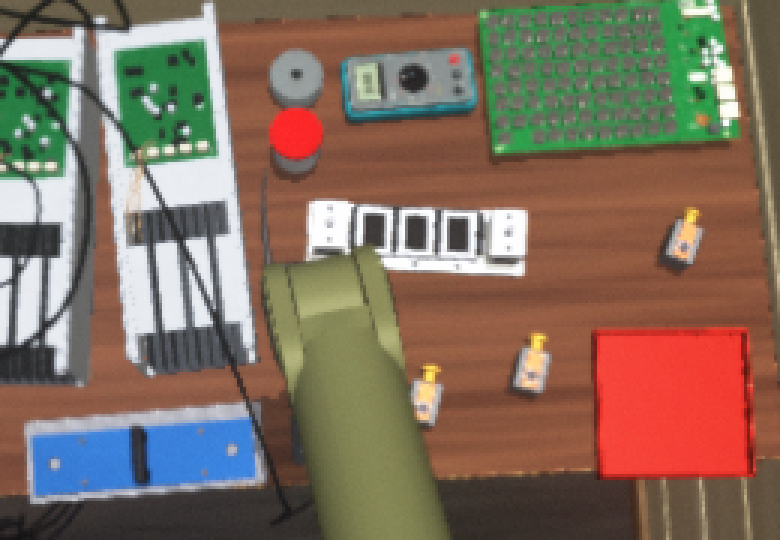

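Emit:
{"name": "carry_out", "arguments": {
  "increments": [
    [0,0,-0.03,0,-1],
    [0,0,-0.055,0,-1],
    [0,0,-0.07,0,-1],
    [0,0,-0.078,0,-1],
    [0,0,-0.078,0,-1],
    [0,0,-0.078,0,1],
    [0,0,-0.078,0,1],
    [0,0,-0.078,0,1],
    [0,0,-0.078,0,1],
    [0,0,-0.078,0,1],
    [0,0,-0.078,0,1],
    [0,0,-0.078,0,1],
    [0,0,-0.078,0,1],
    [0,0,-0.078,0,1],
    [0,0,-0.078,0,1]
  ],
  "grip_force": 12
}}

```text
time_s: 10.65
tool_pos: [0.4582, 0.0574, 0.1903]
tool_rot: [-180.0, 0.2, 1.2]
force: [-5.9, -0.4, 11.2]
grip_width: 0.0539
```

```bash
python3 -c "
from h import *
print(env.get_obs())"
```

```text
{'time_s': 10.65, 'qpos': array([-32.12774497,   9.11736734,  23.10967327, 122.49427805,
        -4.77412172,  49.44014543,  -4.99812353]), 'joint_velocities': array([-0.05069026,  0.00311128,  0.04273276, -0.06311594, -0.04146231,
        0.01177777,  0.00586093]), 'effort': array([ 3.06246886e-01, -2.68924409e+01,  2.00316936e+00, -2.42661417e+01,
        1.04155652e-01, -2.37179607e+00,  1.27277925e-02]), 'tool_pos': array([0.45820433, 0.05741929, 0.19032677]), 'tool_rot': array([-179.97383027,    0.23826685,    1.15875534]), 'force': array([-5.89814428, -0.37365172, 11.1801554 ]), 'wrist_torque': array([-0.12689659,  1.56123313,  0.01831096]), 'grip_width': 0.05388100149143886}
```

Emit:
{"name": "carry_out", "arguments": {
  "increments": [
    [0,0,0,0,1],
    [0,0,0,0,1],
    [0,0,0,0,1],
    [0,0,0,0,1],
    [0,0,0,0,1]
  ]
}}

```text
time_s: 11.15
tool_pos: [0.4582, 0.0574, 0.1903]
tool_rot: [-180.0, 0.2, 1.2]
force: [-6.4, -0.2, 11.8]
grip_width: 0.0537
```

```bash
python3 -c "
from h import *
s=env.get_obs();print(s['force'],s['wrist_torque'],s['grip_width'],s['tool_pos'],s['tool_rot'])
for n in('side','top'):
  im,d=snap(n,n+'6')
im=np.load('pics/side6.npz')['im'];cv2.imwrite('pics/s6.png',cv2.resize(im[120:220,220:350],(780,600),interpolation=cv2.INTER_CUBIC)[:,:,::-1])
"
```

```text
[-6.42013333 -0.1892741  11.77491736] [-0.1022173   1.5682435   0.01989793] 0.05373371697440737 [0.45820287 0.0574267  0.19031387] [-179.97254116    0.24100176    1.15575107]
```

View pics/s6.png

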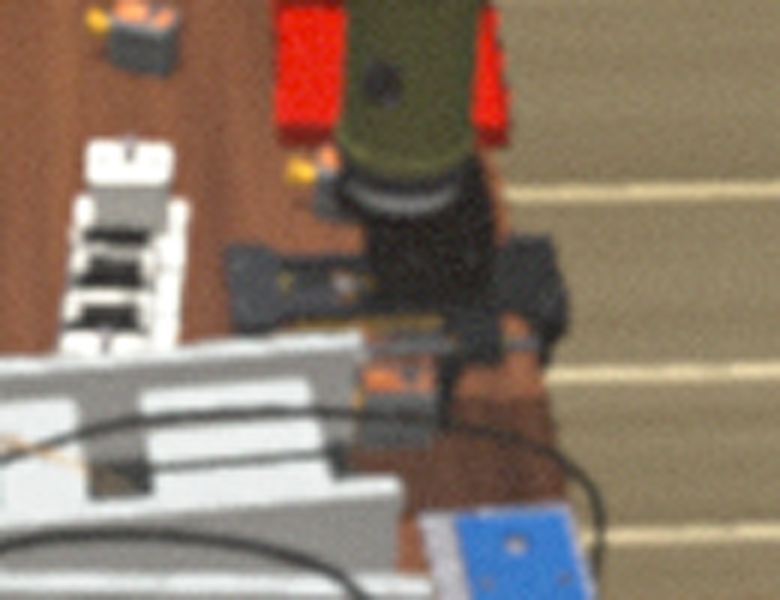

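Emit:
{"name": "carry_out", "arguments": {
  "increments": [
    [0,0,0.002,0,1],
    [0,0,0.004,0,1],
    [0,0,0.006,0,1],
    [0,0,0.01,0,1],
    [0,0,0.02,0,1],
    [0,0,0.03,0,1],
    [0,0,0.03,0,1],
    [0,0,0.03,0,1],
    [0,0,0.03,0,1]
  ]
}}

```text
time_s: 12.15
tool_pos: [0.4591, 0.0574, 0.2197]
tool_rot: [180.0, 0.0, 1.2]
force: [0.0, 0.4, -1.2]
grip_width: 0.0508
```

```bash
python3 -c "
from h import *
s=env.get_obs();print(s['force'],s['wrist_torque'],s['grip_width'],s['tool_pos'],s['tool_rot'])
for n in('side','top'):
  im,d=snap(n,n+'7')
im=np.load('pics/side7.npz')['im'];cv2.imwrite('pics/s7.png',cv2.resize(im[120:220,220:350],(780,600),interpolation=cv2.INTER_CUBIC)[:,:,::-1])
"
```

```text
[ 0.02592217  0.36628149 -1.16460759] [-0.08136627  0.07591331 -0.02824229] 0.05081853052876234 [0.45908984 0.05737755 0.21966635] [1.79999177e+02 1.20130617e-02 1.16055624e+00]
```

View pics/s7.png

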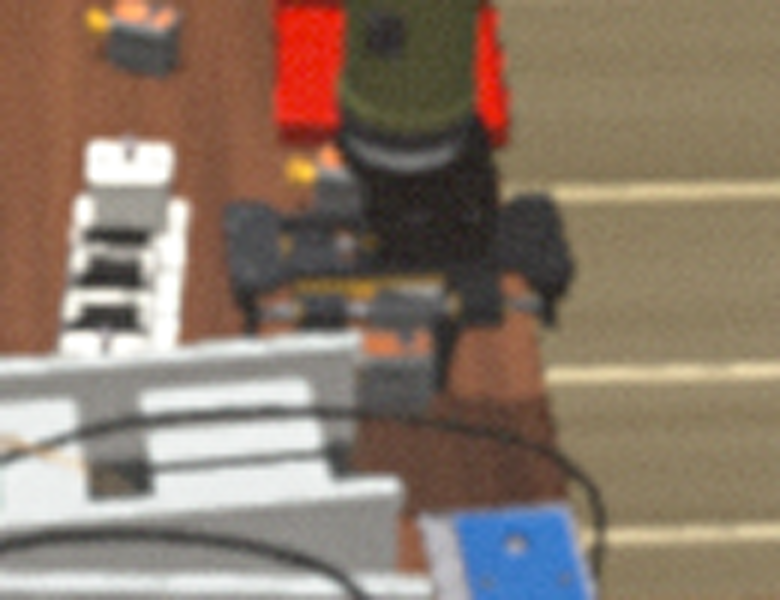

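View pics/top7.png

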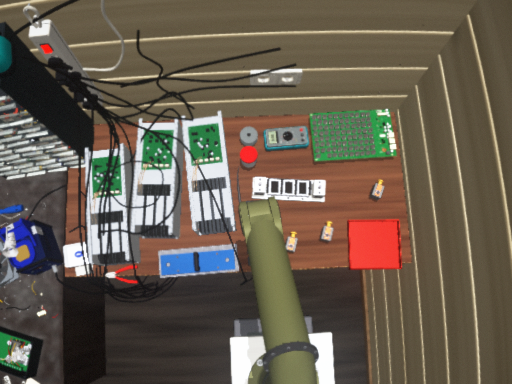

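Emit:
{"name": "carry_out", "arguments": {
  "increments": [
    [0,0,0.04,0,1],
    [-0.002,-0.03,0.07,0,1],
    [-0.006,-0.07,0.07,0,1],
    [-0.01,-0.11,0.07,0,1],
    [-0.014,-0.15,0.07,0,1],
    [-0.018,-0.19,0.07,0,1],
    [-0.022,-0.23,0.07,0,1],
    [-0.026,-0.27,0.07,0,1],
    [-0.03,-0.31,0.07,0,1],
    [-0.034,-0.35,0.07,0,1],
    [-0.038,-0.39,0.07,0,1],
    [-0.04,-0.412,0.07,0,1],
    [-0.04,-0.412,0.03,0,1],
    [-0.04,-0.412,0,0,1],
    [-0.04,-0.412,-0.018,0,1],
    [-0.04,-0.412,-0.024,0,1],
    [-0.04,-0.412,-0.024,0,1]
  ]
}}

```text
time_s: 13.95
tool_pos: [0.4192, -0.3545, 0.1952]
tool_rot: [-180.0, 0.1, 1.2]
force: [0.7, -0.3, -1.3]
grip_width: 0.0506
```

```bash
python3 -c "
from h import *
s=env.get_obs();print(s['force'],s['wrist_torque'],s['grip_width'],s['tool_pos'],s['tool_rot'])
"
```

```text
[ 0.66362798 -0.26801845 -1.25457244] [-0.09074968  0.02532048  0.01210623] 0.050627284422160114 [ 0.41916582 -0.35447716  0.19523229] [-1.79974583e+02  8.11257196e-02  1.15775977e+00]
```

Emit:
{"name": "carry_out", "arguments": {
  "increments": [
    [0,0,0,0,0.2],
    [0,0,0,0,-0.3],
    [0,0,0,0,-1],
    [0,0,0,0,-1],
    [0,0,0,0,-1],
    [0,0,0.03,0,-1],
    [0,0,0.08,0,-1],
    [0.01,0.05,0.1,-4,-1],
    [0.02,0.09,0.1,-8,-1],
    [0.03,0.13,0.1,-12,-1],
    [0.04,0.16,0.1,-16,-1],
    [0.048,0.195,0.1,-17.5,-1],
    [0.048,0.195,0.08,-17.5,-1],
    [0.048,0.195,0.08,-17.5,-1],
    [0.048,0.195,0.08,-17.5,-1]
  ]
}}

```text
time_s: 15.45
tool_pos: [0.4669, -0.1603, 0.2759]
tool_rot: [180.0, 0.0, -16.4]
force: [-0.3, -1.0, 0.5]
grip_width: 0.0871
```

```bash
python3 cm.py top8
```

```text
t 15.5 tcp [ 0.4671 -0.1607  0.2763] [180.   -0.  -16.4] w 0.08705433731222613 f [ 0.7 -0.  -0.2]
contact px [379. 186.] housing [ 595.6 -339.1] [34.2 27.5] rectyaw -29.6 yaw(cap) -21.0 n 45
contact px [291. 242.] housing [430.  -43.5] [32.7 42.8] rectyaw -16.7 yaw(cap) -17.1 n 97
contact px [389. 244.] housing [ 408.5 -355.6] [42.6 31.1] rectyaw 1.9 yaw(cap) 3.8 n 80
cover ((446.4275817871094, 774.4657592773438), (152.4185028076172, 93.8221664428711), 5.317144870758057) z 0.15914080321643365
cover ((386.4344177246094, 255.21331787109375), (62.480262756347656, 234.57183837890625), 2.888186454772949) z 0.010956510799190688
```

View pics/c_top8.png

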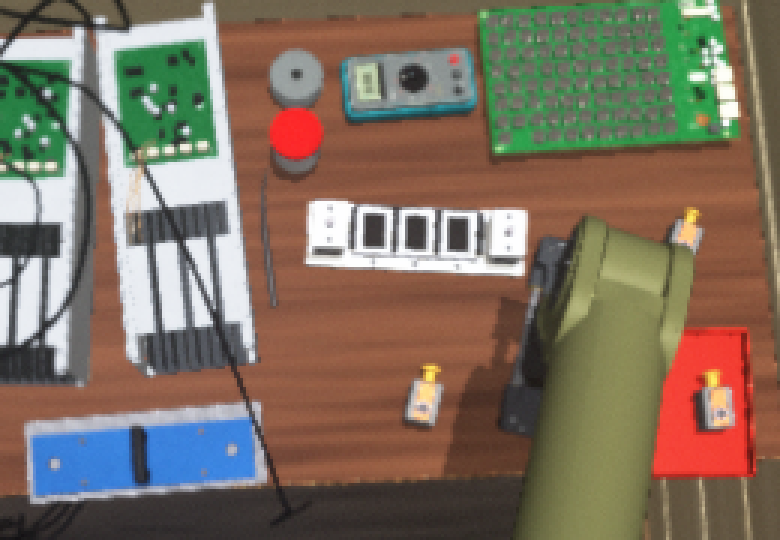

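Emit:
{"name": "carry_out", "arguments": {
  "increments": [
    [0,0,-0.03,0,-1],
    [0,0,-0.06,0,-1],
    [0,0,-0.08,0,-1],
    [0,0,-0.087,0,-1],
    [0,0,-0.087,0,-1],
    [0,0,-0.087,0,1],
    [0,0,-0.087,0,1],
    [0,0,-0.087,0,1],
    [0,0,-0.087,0,1],
    [0,0,-0.087,0,1],
    [0,0,-0.087,0,1],
    [0,0,-0.087,0,1],
    [0,0,-0.087,0,1],
    [0,0,-0.087,0,1],
    [0,0,-0.087,0,1],
    [0,0,-0.087,0,1]
  ],
  "grip_force": 12
}}

```text
time_s: 17.1
tool_pos: [0.4674, -0.1596, 0.1895]
tool_rot: [-180.0, 0.0, -16.3]
force: [-2.7, 1.7, 6.8]
grip_width: 0.0583
```

Emit:
{"name": "carry_out", "arguments": {
  "increments": [
    [0,0,0.002,0,1],
    [0,0,0.006,0,1],
    [0,0,0.01,0,1],
    [0,0,0.02,0,1],
    [0,0,0.03,0,1],
    [0,0,0.05,0,1],
    [0,0,0.08,0,1],
    [0,0,0.08,0,1],
    [0,0,0.08,0,1]
  ]
}}

```text
time_s: 18.0
tool_pos: [0.4675, -0.1597, 0.2698]
tool_rot: [-179.9, -0.1, -16.3]
force: [-0.7, 1.1, -1.2]
grip_width: 0.0582
```

```bash
python3 cm.py top9;  python3 -c "
from h import *
im,d=snap('side','side9')
cv2.imwrite('pics/s9.png',cv2.resize(im[100:200,200:330],(780,600),interpolation=cv2.INTER_CUBIC)[:,:,::-1])
"
```

```text
t 18.05 tcp [ 0.4671 -0.1595  0.2688] [-180.    -0.   -16.3] w 0.05872618269532901 f [ 0.4 -0.3 -1.4]
contact px [379. 187.] housing [ 593.6 -338. ] [34.2 32.1] rectyaw -29.6 yaw(cap) -21.4 n 57
contact px [291. 242.] housing [430.1 -43.2] [33.4 42.8] rectyaw -16.7 yaw(cap) -17.0 n 95
contact px [389. 244.] housing [ 408.5 -355.6] [42.6 31.1] rectyaw 1.9 yaw(cap) 4.3 n 79
cover ((446.3845520019531, 780.1297607421875), (142.00894165039062, 112.21356964111328), 25.805164337158203) z 0.15746985681691472
cover ((386.2803955078125, 255.18362426757812), (62.58485412597656, 234.47267150878906), 2.7445645332336426) z 0.011148102569821683
```

View pics/s9.png

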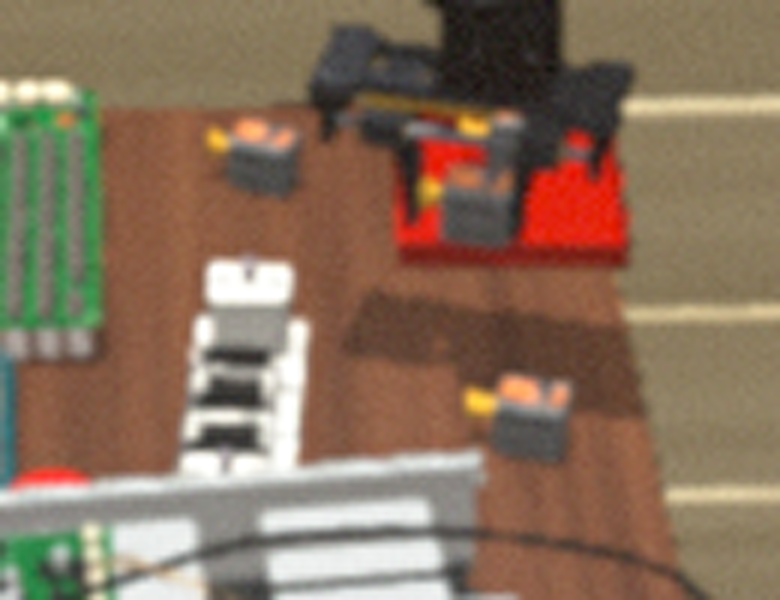

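Emit:
{"name": "carry_out", "arguments": {
  "increments": [
    [0.01,0.0,0.03,3,1],
    [0.04,0.015,0.035,6,1],
    [0.08,0.033,0.035,9,1],
    [0.12,0.05,0.035,11,1],
    [0.15,0.066,0.035,11,1],
    [0.156,0.066,0.035,11,1],
    [0.156,0.066,0.01,11,1],
    [0.156,0.066,-0.02,11,1],
    [0.156,0.066,-0.035,11,1],
    [0.156,0.066,-0.035,11,1],
    [0.156,0.066,-0.035,11,1],
    [0.156,0.066,-0.035,11,1]
  ]
}}

```text
time_s: 19.3
tool_pos: [0.6238, -0.094, 0.2353]
tool_rot: [-180.0, -0.1, -5.4]
force: [0.6, 0.5, -0.1]
grip_width: 0.0579
```

```bash
python3 -c "
from h import *
s=env.get_obs();print(s['force'],s['wrist_torque'],s['grip_width'],s['tool_pos'],s['tool_rot'])
im,d=snap('side','side10');P=cloud('side',d)
cv2.imwrite('pics/s10.png',cv2.resize(im[120:190,210:300],(780,600),interpolation=cv2.INTER_CUBIC)[:,:,::-1])
im,d=snap('top','top10')
cv2.imwrite('pics/t10.png',cv2.resize(im[165:225,250:340],(780,520),interpolation=cv2.INTER_CUBIC)[:,:,::-1])
"
```

```text
[ 0.58913831  0.52061702 -0.08891467] [-0.0840134   0.09085429 -0.03200372] 0.05791435637441826 [ 0.62380634 -0.09400596  0.23529128] [-1.79997396e+02 -1.37897204e-01 -5.35819939e+00]
```

View pics/s10.png

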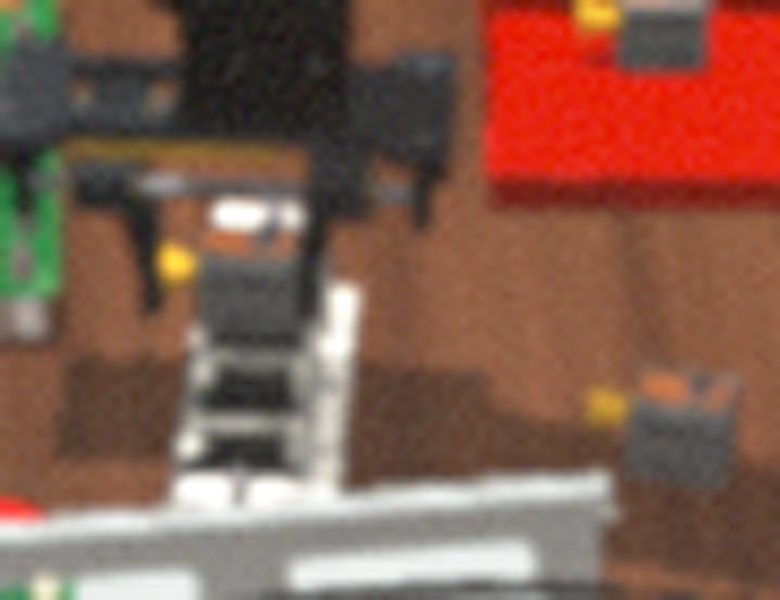

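View pics/t10.png

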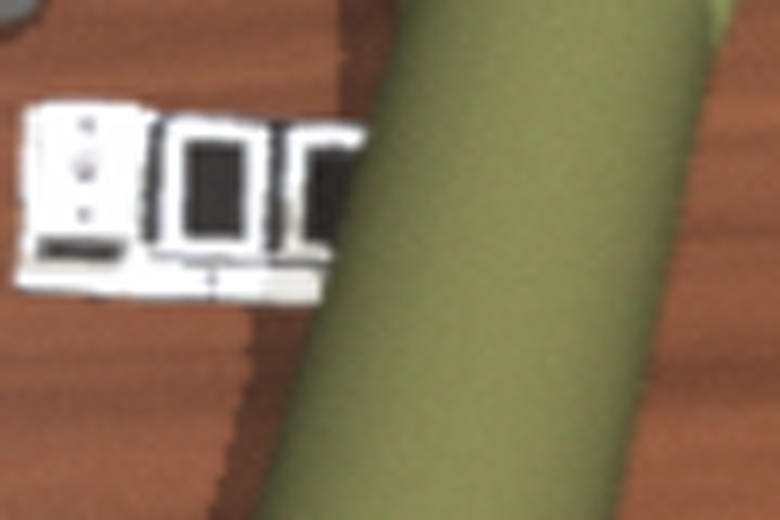

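Emit:
{"name": "carry_out", "arguments": {
  "increments": [
    [-0.0005,0.001,-0.01,0,1],
    [-0.0005,0.001,-0.02,0,1],
    [-0.0005,0.001,-0.028,0,1],
    [-0.0005,0.001,-0.034,0,1],
    [-0.0005,0.001,-0.034,0,1],
    [-0.0005,0.001,-0.034,0,1]
  ]
}}

```text
time_s: 20.0
tool_pos: [0.6227, -0.0927, 0.1993]
tool_rot: [180.0, 0.0, -5.4]
force: [0.7, -0.3, -1.3]
grip_width: 0.0581
```

Emit:
{"name": "carry_out", "arguments": {
  "increments": [
    [0,0,-0.001,0,1],
    [0,0,-0.001,0,1],
    [0,0,-0.001,0,0],
    [0,0,-0.001,0,-1],
    [0,0,-0.001,0,-1],
    [0,0,-0.001,0,-1],
    [0,0,-0.001,0,-1],
    [0,0,0.03,0,-1],
    [0,0,0.07,0,-1],
    [-0.04,0.01,0.1,-4,-1],
    [-0.08,0.02,0.1,-8,-1],
    [-0.12,0.03,0.1,-11,-1],
    [-0.16,0.04,0.1,-11,-1],
    [-0.184,0.047,0.1,-11,-1],
    [-0.184,0.047,0.1,-11,-1],
    [-0.184,0.047,0.08,-11,-1],
    [-0.184,0.047,0.08,-11,-1]
  ]
}}

```text
time_s: 21.7
tool_pos: [0.4383, -0.0458, 0.2786]
tool_rot: [179.9, 0.1, -16.4]
force: [-1.1, -0.5, 0.4]
grip_width: 0.0873
```

```bash
python3 cm.py top11;  python3 -c "
from h import *
im=np.load('pics/top11.npz')['im']
cv2.imwrite('pics/t11.png',cv2.resize(im[165:225,250:340],(780,520),interpolation=cv2.INTER_CUBIC)[:,:,::-1])
im,d=snap('side','side11')
cv2.imwrite('pics/s11.png',cv2.resize(im[120:190,210:300],(780,600),interpolation=cv2.INTER_CUBIC)[:,:,::-1])
"
```

```text
t 21.75 tcp [ 0.4388 -0.0459  0.2794] [ 1.799e+02  1.000e-01 -1.640e+01] w 0.08693899373072865 f [-0.8 -1.2 -0.4]
contact px [303. 184.] housing [614.8 -84.9] [48.5 42.9] rectyaw -3.9 yaw(cap) -20.2 n 110
contact px [378. 189.] housing [ 589.4 -336.4] [32.2 43.1] rectyaw -24.1 yaw(cap) -21.0 n 78
contact px [389. 244.] housing [ 408.5 -355.6] [42.6 31.1] rectyaw 1.9 yaw(cap) 3.8 n 80
cover ((445.9770812988281, 780.2083740234375), (141.90414428710938, 110.80399322509766), 25.805200576782227) z 0.15842274244565901
cover ((386.27398681640625, 255.21702575683594), (62.492313385009766, 234.51351928710938), 2.780358076095581) z 0.010921298418376413
```

View pics/t11.png

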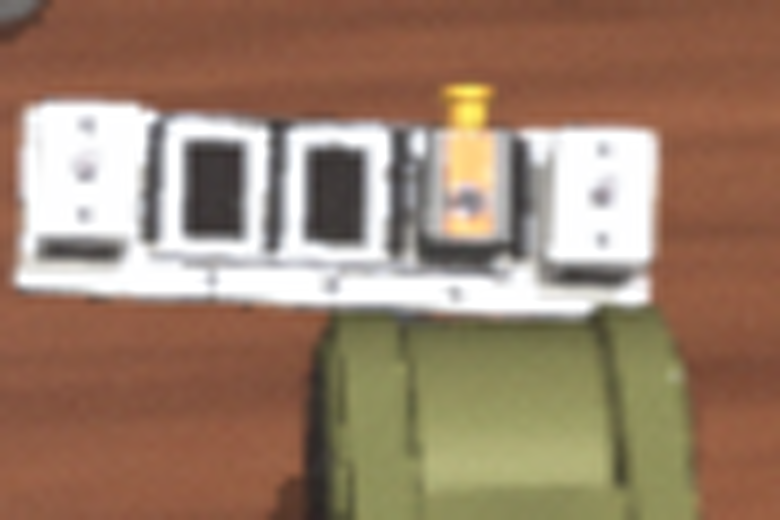

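View pics/s11.png

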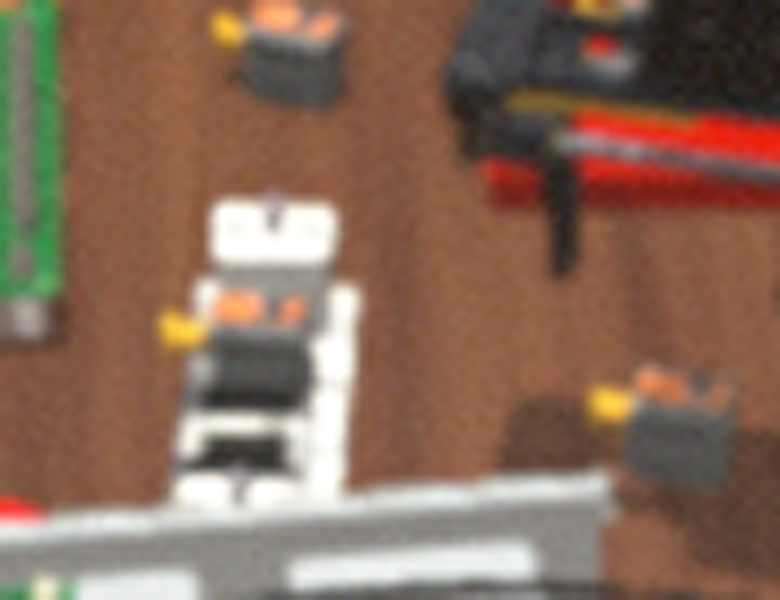

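```bash
python3 -c "
from h import *
f=lambda a,b,z:onplane('top',[(250+a/8.667-.5,165+b/8.667-.5)],z).round(4)
print(f(470,185,.05), f(470,130,.05),f(470,238,.05),f(469,90,.04))
z=np.load('pics/top11.npz');P=cloud('top',z['d']); k=(abs(P[...,2]-.053)<.006)&(abs(P[...,0]-.61)<.05)&(abs(P[...,1]+.0937)<.025); print(k.sum(),P[k].min(0),P[k].max(0),P[k].mean(0))
"
```

```text
[[ 0.611 -0.094  0.05 ]] [[ 0.6319 -0.0954  0.05  ]] [[ 0.5911 -0.0927  0.05  ]] [[ 0.6497 -0.0973  0.04  ]]
116 [ 0.5873178  -0.10899235  0.04700758] [ 0.6475652  -0.0778765   0.05860306] [ 0.61000196 -0.09399179  0.05185079]
```

```bash
python3 -c "
from h import *
Ps=[]
for i in range(4):
    im,d=env.read_camera('top'); Ps.append(cloud('top',d))
P=np.nanmean(Ps,0)
for nm,c,a in(('bay2',(.611,-.094),-5.3),('D',(.589,-.336),-22),('A',(.4085,-.3556),2)):
  a=np.radians(a);R=np.array([[np.cos(a),np.sin(a)],[-np.sin(a),np.cos(a)]])
  q=(P[...,:2]-c)@R.T
  k=(abs(q[...,0])<.024)&(abs(q[...,1])<.015)&(P[...,2]>.03)&(P[...,2]<.07)
  s=k&(abs(q[...,1])>.009)&(abs(q[...,0])<.019)
  A=np.c_[q[s],np.ones(s.sum())];sol=np.linalg.lstsq(A,P[s][:,2],rcond=None)[0];print(nm,s.sum(),'slopes,z',sol.round(4),'std',(P[s][:,2]-A@sol).std().round(4))
  s=k&(abs(q[...,1])<.007)&(abs(q[...,0])<.02)
  A=np.c_[q[s],np.ones(s.sum())];sol=np.linalg.lstsq(A,P[s][:,2],rcond=None)[0];print(' strap',s.sum(),sol.round(4))
"
```

```text
bay2 41 slopes,z [ 0.0037 -0.0572  0.0502] std 0.0017
 strap 56 [-0.0412 -0.0115  0.0531]
D 40 slopes,z [-0.0156 -0.0154  0.0399] std 0.0012
 strap 53 [ 0.0185 -0.0415  0.043 ]
A 42 slopes,z [ 0.0048 -0.0041  0.0435] std 0.0015
 strap 51 [-0.0599 -0.0859  0.0464]
```

Emit:
{"name": "carry_out", "arguments": {
  "increments": [
    [0.001,0.001,-0.03,0,-1],
    [0.001,0.001,-0.06,0,-1],
    [0.001,0.001,-0.083,0,-1],
    [0.001,0.001,-0.09,0,-1],
    [0.001,0.001,-0.09,0,-1],
    [0.001,0.001,-0.09,0,1],
    [0.001,0.001,-0.09,0,1],
    [0.001,0.001,-0.09,0,1],
    [0.001,0.001,-0.09,0,1],
    [0.001,0.001,-0.09,0,1],
    [0.001,0.001,-0.09,0,1],
    [0.001,0.001,-0.09,0,1],
    [0.001,0.001,-0.09,0,1],
    [0.001,0.001,-0.09,0,1],
    [0.001,0.001,-0.09,0,1],
    [0.001,0.001,-0.09,0,1]
  ],
  "grip_force": 12
}}

```text
time_s: 23.6
tool_pos: [0.4399, -0.0445, 0.1905]
tool_rot: [-180.0, 0.0, -16.3]
force: [-2.6, 1.1, 6.2]
grip_width: 0.0594
```

Emit:
{"name": "carry_out", "arguments": {
  "increments": [
    [0,0,0.002,0,1],
    [0,0,0.006,0,1],
    [0,0,0.01,0,1],
    [0,0,0.02,0,1],
    [0,0,0.03,0,1],
    [0,0,0.05,0,1],
    [0,0,0.08,0,1],
    [0,0,0.08,0,1],
    [0,0,0.08,0,1]
  ]
}}

```text
time_s: 24.5
tool_pos: [0.44, -0.0447, 0.2708]
tool_rot: [-179.9, -0.1, -16.3]
force: [-0.4, 0.5, -1.6]
grip_width: 0.0584
```

```bash
python3 cm.py top12;  python3 -c "
from h import *
im,d=snap('side','side12')
cv2.imwrite('pics/s12.png',cv2.resize(im[100:200,200:330],(780,600),interpolation=cv2.INTER_CUBIC)[:,:,::-1])
"
```

```text
t 24.55 tcp [ 0.4396 -0.0446  0.2698] [-180.    -0.   -16.3] w 0.05873549215654692 f [-0.3  0.2 -0.8]
contact px [378. 189.] housing [ 589.4 -336.4] [32.2 43.1] rectyaw -24.1 yaw(cap) -21.9 n 78
contact px [389. 244.] housing [ 408.5 -355.6] [42.6 31.1] rectyaw 1.9 yaw(cap) 4.3 n 79
cover ((446.4182434082031, 774.4252319335938), (152.40969848632812, 93.81672668457031), 5.317115783691406) z 0.15921565629057932
cover ((386.1783447265625, 255.2178955078125), (62.45158386230469, 234.54714965820312), 2.8391077518463135) z 0.010876684518443591
```

View pics/s12.png

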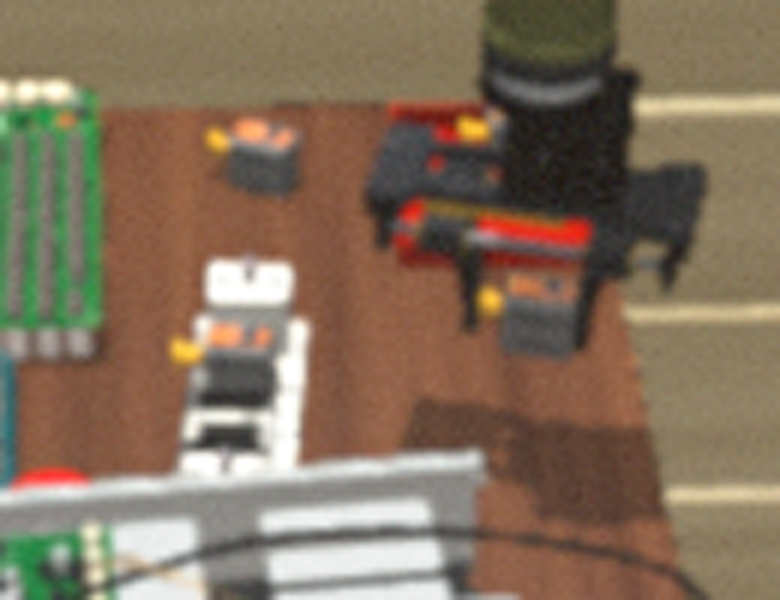

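Emit:
{"name": "carry_out", "arguments": {
  "increments": [
    [0.01,0.0,0.03,3,1],
    [0.05,0.01,0.035,6,1],
    [0.09,0.02,0.035,9,1],
    [0.13,0.03,0.035,11,1],
    [0.17,0.04,0.035,11,1],
    [0.193,0.0435,0.035,11,1],
    [0.193,0.0435,0.035,11,1],
    [0.193,0.0435,0.01,11,1],
    [0.193,0.0435,-0.02,11,1],
    [0.193,0.0435,-0.035,11,1],
    [0.193,0.0435,-0.035,11,1],
    [0.193,0.0435,-0.035,11,1],
    [0.193,0.0435,-0.035,11,1]
  ]
}}

```text
time_s: 25.9
tool_pos: [0.6333, -0.0014, 0.2363]
tool_rot: [-180.0, -0.1, -5.4]
force: [-0.2, 0.6, -1.1]
grip_width: 0.0585
```

Emit:
{"name": "carry_out", "arguments": {
  "increments": [
    [0,0,-0.01,0,1],
    [0,0,-0.02,0,1],
    [0,0,-0.028,0,1],
    [0,0,-0.035,0,1],
    [0,0,-0.036,0,1],
    [0,0,-0.036,0,1],
    [0,0,-0.036,0,1]
  ]
}}

```text
time_s: 26.6
tool_pos: [0.6326, -0.0012, 0.1987]
tool_rot: [-180.0, 0.0, -5.3]
force: [-1.8, -0.8, 3.6]
grip_width: 0.059
```

Emit:
{"name": "carry_out", "arguments": {
  "increments": [
    [0,0,0.001,0,0.2],
    [0,0,0.001,0,-1],
    [0,0,0.001,0,-1],
    [0,0,0.001,0,-1],
    [0,0,0.001,0,-1],
    [0,0,0.03,0,-1],
    [0,0,0.07,0,-1],
    [0,-0.03,0.105,-4,-1],
    [-0.004,-0.07,0.105,-8,-1],
    [-0.008,-0.11,0.105,-12,-1],
    [-0.012,-0.15,0.105,-17.7,-1],
    [-0.016,-0.19,0.105,-17.7,-1],
    [-0.02,-0.23,0.105,-17.7,-1],
    [-0.024,-0.27,0.105,-17.7,-1],
    [-0.03,-0.31,0.105,-17.7,-1],
    [-0.0334,-0.3376,0.105,-17.7,-1],
    [-0.0334,-0.3376,0.08,-17.7,-1],
    [-0.0334,-0.3376,0.08,-17.7,-1],
    [-0.0334,-0.3376,0.08,-17.7,-1]
  ]
}}

```text
time_s: 28.5
tool_pos: [0.5997, -0.3378, 0.2783]
tool_rot: [-180.0, 0.1, -23.0]
force: [0.6, 0.2, 0.4]
grip_width: 0.087
```

```bash
python3 cm.py top13;  python3 -c "
from h import *
im=np.load('pics/top13.npz')['im']
cv2.imwrite('pics/t13.png',cv2.resize(im[165:225,250:340],(780,520),interpolation=cv2.INTER_CUBIC)[:,:,::-1])
print(env.get_obs()['qpos'])"
```

```text
t 28.55 tcp [ 0.6001 -0.3377  0.2791] [-180.    -0.   -22.9] w 0.08690858578699479 f [-0.1  0.8 -0.1]
contact px [267. 184.] housing [617.9  23. ] [89.5 59.3] rectyaw -2.4 yaw(cap) -34.4 n 293
contact px [303. 185.] housing [614.4 -89.8] [38.7 42.8] rectyaw -3.9 yaw(cap) -12.7 n 101
contact px [389. 244.] housing [ 408.5 -355.6] [42.6 31.1] rectyaw 1.9 yaw(cap) 4.1 n 79
cover ((446.4582824707031, 774.598876953125), (152.4476318359375, 93.84001922607422), 5.317139148712158) z 0.15889451737114735
cover ((386.17059326171875, 255.08389282226562), (62.39613723754883, 234.77999877929688), 2.8076956272125244) z 0.0109257299576897
[ -4.85176327  33.82011     45.28412826  86.7838225  -24.95235495
  69.86043301  21.3005783 ]
```

View pics/t13.png

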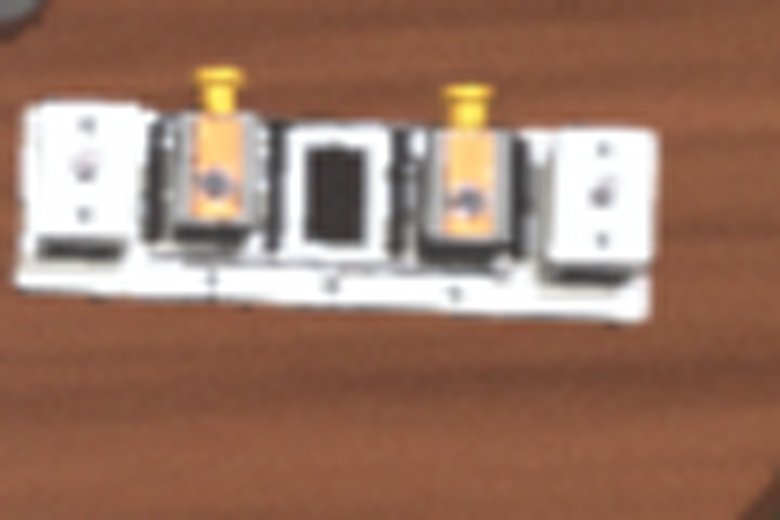

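View pics/c_top13.png

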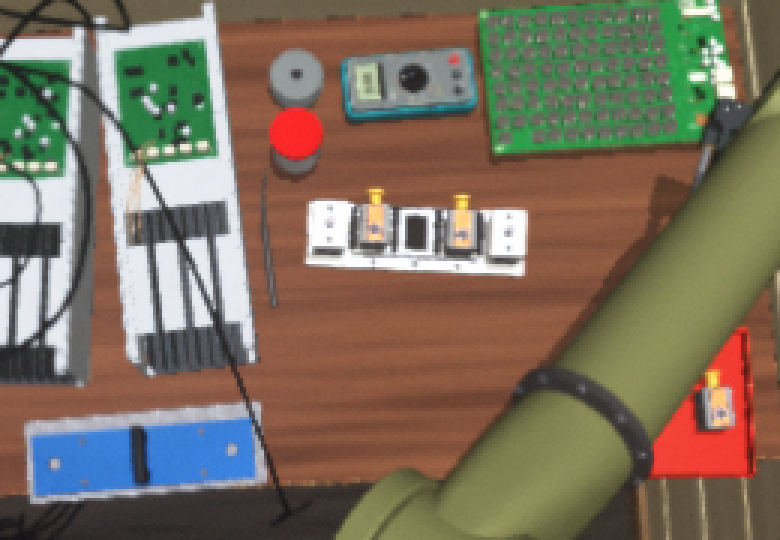

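```bash
python3 -c "
from h import *
z=np.load('pics/top0.npz');P=cloud('top',z['d']); k=(P[...,0]>.62)&(P[...,0]<.75)&(P[...,1]>-.46)&(P[...,1]<-.25)
Q=P[k]
for x in np.arange(.62,.75,.01):
  s=abs(Q[:,0]-x)<.005; print(x.round(2),np.nanmax(Q[s,2]).round(3))
"
```

```text
0.62 0.663
0.63 0.669
0.64 0.671
0.65 0.673
0.66 0.681
0.67 0.684
0.68 0.691
0.69 0.694
0.7 0.7
0.71 0.704
0.72 0.706
0.73 0.714
0.74 0.717
```

```bash
python3 -c "
from h import *
z=np.load('pics/top0.npz');P=cloud('top',z['d']); 
for x in np.arange(.5,.76,.03):
  k=(abs(P[...,0]-x)<.01)&(P[...,1]<-.2)&(P[...,1]>-.6)
  Q=P[k]; print(x.round(2),[ (y.round(2),np.nanmax(Q[abs(Q[:,1]-y)<.01,2]).round(3)) for y in np.arange(-.56,-.2,.03) if (abs(Q[:,1]-y)<.01).any()])
"
```

```text
0.5 [(np.float64(-0.47), np.float64(0.617)), (np.float64(-0.44), np.float64(0.004)), (np.float64(-0.41), np.float64(0.022)), (np.float64(-0.38), np.float64(0.022)), (np.float64(-0.35), np.float64(0.025)), (np.float64(-0.32), np.float64(0.028)), (np.float64(-0.29), np.float64(0.026)), (np.float64(-0.26), np.float64(0.023)), (np.float64(-0.23), np.float64(0.019)), (np.float64(-0.2), np.float64(0.005))]
0.53 [(np.float64(-0.47), np.float64(0.624)), (np.float64(-0.44), np.float64(0.002)), (np.float64(-0.41), np.float64(0.008)), (np.float64(-0.38), np.float64(0.005)), (np.float64(-0.35), np.float64(0.007)), (np.float64(-0.32), np.float64(0.005)), (np.float64(-0.29), np.float64(0.006)), (np.float64(-0.26), np.float64(0.005)), (np.float64(-0.23), np.float64(0.007)), (np.float64(-0.2), np.float64(0.008))]
0.56 [(np.float64(-0.47), np.float64(0.639)), (np.float64(-0.44), np.float64(0.009)), (np.float64(-0.41), np.float64(0.007)), (np.float64(-0.38), np.float64(0.006)), (np.float64(-0.35), np.float64(0.041)), (np.float64(-0.32), np.float64(0.037)), (np.float64(-0.29), np.float64(0.006)), (np.f
[... 1840 characters left out ...]
p.float64(0.034)), (np.float64(-0.38), np.float64(0.04)), (np.float64(-0.35), np.float64(0.042)), (np.float64(-0.32), np.float64(0.048)), (np.float64(-0.29), np.float64(0.045)), (np.float64(-0.26), np.float64(0.045)), (np.float64(-0.23), np.float64(0.051)), (np.float64(-0.2), np.float64(0.044))]
0.74 [(np.float64(-0.47), np.float64(0.712)), (np.float64(-0.44), np.float64(0.008)), (np.float64(-0.41), np.float64(0.045)), (np.float64(-0.38), np.float64(0.039)), (np.float64(-0.35), np.float64(0.038)), (np.float64(-0.32), np.float64(0.05)), (np.float64(-0.29), np.float64(0.053)), (np.float64(-0.26), np.float64(0.049)), (np.float64(-0.23), np.float64(0.049)), (np.float64(-0.2), np.float64(0.049))]
```

Emit:
{"name": "carry_out", "arguments": {
  "increments": [
    [-0.001,-0.001,-0.03,0,-1],
    [-0.001,-0.001,-0.06,0,-1],
    [-0.001,-0.001,-0.082,0,-1],
    [-0.001,-0.001,-0.089,0,-1],
    [-0.001,-0.001,-0.089,0,-1],
    [-0.001,-0.001,-0.089,0,1],
    [-0.001,-0.001,-0.089,0,1],
    [-0.001,-0.001,-0.089,0,1],
    [-0.001,-0.001,-0.089,0,1],
    [-0.001,-0.001,-0.089,0,1],
    [-0.001,-0.001,-0.089,0,1],
    [-0.001,-0.001,-0.089,0,1],
    [-0.001,-0.001,-0.089,0,1],
    [-0.001,-0.001,-0.089,0,1],
    [-0.001,-0.001,-0.089,0,1],
    [-0.001,-0.001,-0.089,0,1]
  ],
  "grip_force": 12
}}

```text
time_s: 30.15
tool_pos: [0.5979, -0.3398, 0.1906]
tool_rot: [-180.0, 0.1, -23.1]
force: [-2.9, 1.8, 6.4]
grip_width: 0.0536
```

Emit:
{"name": "carry_out", "arguments": {
  "increments": [
    [0,0,0.002,0,1],
    [0,0,0.006,0,1],
    [0,0,0.01,0,1],
    [0,0,0.02,0,1],
    [0,0,0.03,0,1],
    [0,0,0.05,0,1],
    [0,0,0.08,0,1],
    [0,0,0.08,0,1],
    [0,0,0.08,0,1]
  ]
}}

```text
time_s: 31.05
tool_pos: [0.5986, -0.34, 0.2712]
tool_rot: [-180.0, -0.1, -23.0]
force: [-0.4, 0.2, -1.2]
grip_width: 0.0516
```

```bash
python3 cm.py top14;  python3 -c "
from h import *
im,d=snap('side','side14')
cv2.imwrite('pics/s14.png',cv2.resize(im[100:200,200:330],(780,600),interpolation=cv2.INTER_CUBIC)[:,:,::-1])
"
```

```text
t 31.1 tcp [ 0.5983 -0.3396  0.2699] [-180.   -0.  -23.] w 0.051696100616972634 f [-0.7  0.2 -1.7]
contact px [275. 183.] housing [618.6  -1.4] [35.2 49.6] rectyaw -3.1 yaw(cap) -4.1 n 87
contact px [303. 184.] housing [614.6 -88.1] [42.1 42.8] rectyaw -3.9 yaw(cap) -15.4 n 107
contact px [389. 244.] housing [ 408.5 -355.6] [42.6 31.1] rectyaw 1.9 yaw(cap) 4.1 n 79
cover ((446.35125732421875, 774.1349487304688), (152.3462677001953, 93.77766418457031), 5.317142486572266) z 0.15975269810161086
cover ((386.1868896484375, 255.23300170898438), (62.45691680908203, 234.5670623779297), 2.8391101360321045) z 0.010754481400784721
```

View pics/s14.png

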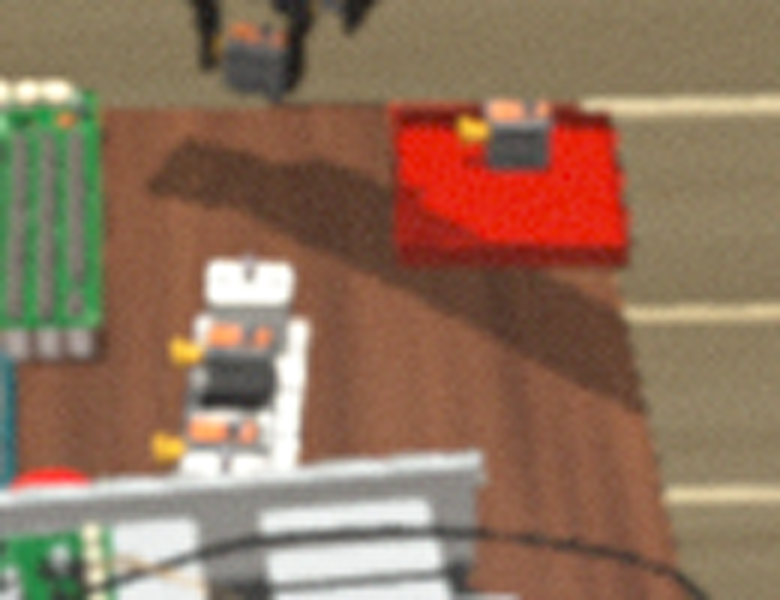

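Emit:
{"name": "carry_out", "arguments": {
  "increments": [
    [-0.03,0.01,0.03,6,1],
    [-0.07,0.024,0.03,12,1],
    [-0.11,0.038,0.03,18,1],
    [-0.15,0.051,0.03,23,1],
    [-0.177,0.061,0.03,23,1],
    [-0.177,0.061,0,23,1],
    [-0.177,0.061,-0.03,23,1],
    [-0.177,0.061,-0.06,23,1],
    [-0.177,0.061,-0.072,23,1],
    [-0.177,0.061,-0.075,23,1],
    [-0.177,0.061,-0.075,23,1],
    [-0.177,0.061,-0.075,23,1]
  ]
}}

```text
time_s: 32.35
tool_pos: [0.4219, -0.2792, 0.1958]
tool_rot: [179.9, -0.1, -0.0]
force: [0.3, -0.5, -1.1]
grip_width: 0.0519
```

Emit:
{"name": "carry_out", "arguments": {
  "increments": [
    [0,0,0,0,0.2],
    [0,0,0,0,-1],
    [0,0,0,0,-1],
    [0,0,0,0,-1],
    [0,0,0,0,-1],
    [0,0,0.04,0,-1],
    [0,0,0.08,0,-1],
    [0.01,0.03,0.12,8,-1],
    [0.02,0.07,0.15,16,-1],
    [0.03,0.11,0.15,24,-1],
    [0.04,0.15,0.15,32,-1],
    [0.045,0.19,0.15,40,-1],
    [0.045,0.23,0.15,48,-1],
    [0.045,0.27,0.15,56,-1],
    [0.04,0.31,0.15,64,-1],
    [0.035,0.35,0.15,72,-1],
    [0.025,0.39,0.15,80,-1],
    [0.01,0.43,0.15,88,-1],
    [-0.01,0.46,0.15,92.5,-1],
    [-0.01,0.46,0.15,92.5,-1]
  ]
}}

```text
time_s: 34.35
tool_pos: [0.4088, 0.1856, 0.3446]
tool_rot: [-179.9, -0.1, 93.0]
force: [0.0, -0.2, -0.1]
grip_width: 0.0871
```

```bash
python3 cm.py top15;  python3 -c "
from h import *
im=np.load('pics/top15.npz')['im']
cv2.imwrite('pics/t15.png',cv2.resize(im[165:225,250:340],(780,520),interpolation=cv2.INTER_CUBIC)[:,:,::-1])
Ps=[]
for i in range(4):
    im,d=env.read_camera('top'); Ps.append(cloud('top',d))
P=np.nanmean(Ps,0)
for nm,c,a in(('bay2',(.611,-.094),-5.3),('bay0',(.6195,-.0015),-5.3),('D',(.412,-.28),0),('A',(.4085,-.3556),2)):
  a=np.radians(a);R=np.array([[np.cos(a),np.sin(a)],[-np.sin(a),np.cos(a)]])
  q=(P[...,:2]-c)@R.T
  k=(abs(q[...,0])<.024)&(abs(q[...,1])<.015)&(P[...,2]>.03)&(P[...,2]<.07)
  s=k&(abs(q[...,0])<.019)
  A=np.c_[q[s],np.ones(s.sum())];sol=np.linalg.lstsq(A,P[s][:,2],rcond=None)[0];print(nm,s.sum(),'slopes,z',sol.round(4),'std',(P[s][:,2]-A@sol).std().round(4))
"
```

```text
t 34.4 tcp [0.4102 0.1832 0.3447] [-180.    -0.    92.7] w 0.08726863852779851 f [-0.2 -1.1 -0. ]
contact px [267. 184.] housing [618.5  25. ] [83.5 57.8] rectyaw -5.3 yaw(cap) -36.7 n 290
contact px [389. 244.] housing [ 408.5 -355.6] [42.6 31.1] rectyaw 1.9 yaw(cap) 4.3 n 79
contact px [365. 245.] housing [ 409.6 -278.4] [41.6 30.8] rectyaw 0.6 yaw(cap) 0.5 n 74
cover ((446.38995361328125, 774.3027954101562), (152.38291931152344, 93.80022430419922), 5.317124366760254) z 0.15944221011910997
cover ((381.0624694824219, 318.5556335449219), (105.98822784423828, 60.97078323364258), 89.4827651977539) z 0.01103270012705071
bay2 110 slopes,z [-0.0378 -0.0523  0.0522] std 0.0022
bay0 113 slopes,z [ 0.     -0.0008  0.0515] std 0.0023
D 109 slopes,z [-0.0301  0.0377  0.0453] std 0.0023
A 108 slopes,z [-0.0227 -0.0152  0.045 ] std 0.0023
```

View pics/t15.png

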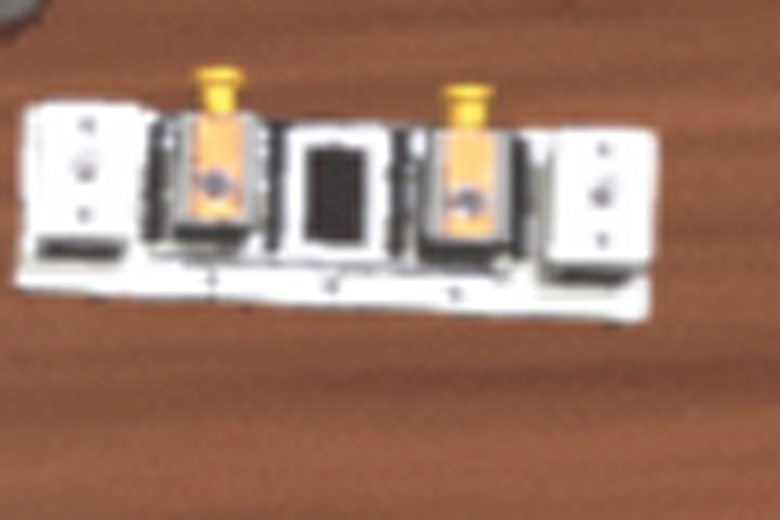

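View pics/c_top15.png

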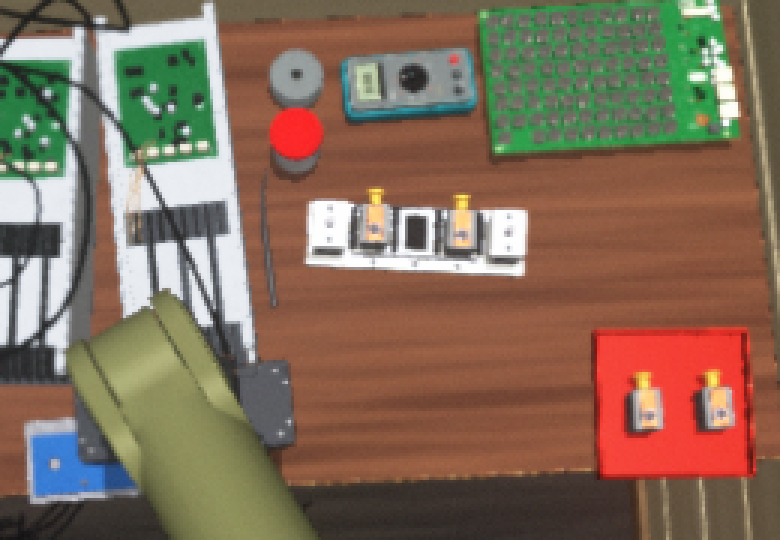

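Emit:
{"name": "carry_out", "arguments": {
  "increments": [
    [-0.015,0.04,0,0,-1],
    [-0.026,0.0735,0,0,-1],
    [-0.026,0.0735,-0.02,0,-1],
    [-0.026,0.0735,-0.06,0,-1],
    [-0.026,0.0735,-0.1,0,-1],
    [-0.026,0.0735,-0.125,0,-1],
    [-0.026,0.0735,-0.136,0,-1],
    [-0.026,0.0735,-0.136,0,-1],
    [-0.026,0.0735,-0.136,0,1],
    [-0.026,0.0735,-0.136,0,1],
    [-0.026,0.0735,-0.136,0,1],
    [-0.026,0.0735,-0.136,0,1],
    [-0.026,0.0735,-0.136,0,1],
    [-0.026,0.0735,-0.136,0,1],
    [-0.026,0.0735,-0.136,0,1],
    [-0.026,0.0735,-0.136,0,1],
    [-0.026,0.0735,-0.136,0,1],
    [-0.026,0.0735,-0.136,0,1],
    [-0.026,0.0735,-0.136,0,1]
  ],
  "grip_force": 30
}}

```text
time_s: 36.5
tool_pos: [0.3854, 0.2547, 0.2087]
tool_rot: [-180.0, 0.0, 92.5]
force: [-0.1, 0.3, -0.7]
grip_width: 0.0135
```

Emit:
{"name": "carry_out", "arguments": {
  "increments": [
    [0,0,0.02,0,1],
    [0,0,0.06,0,1],
    [0,0,0.1,0,1],
    [0,0,0.14,0,1],
    [0,0,0.18,0,1],
    [0.005,-0.02,0.2,0,1],
    [0.015,-0.05,0.2,-2,1],
    [0.025,-0.09,0.2,-4,1],
    [0.035,-0.13,0.2,-6,1],
    [0.05,-0.17,0.2,-7.9,1],
    [0.066,-0.21,0.2,-7.9,1],
    [0.1,-0.23,0.2,-7.9,1],
    [0.14,-0.255,0.2,-7.9,1],
    [0.18,-0.275,0.2,-7.9,1],
    [0.21,-0.292,0.2,-7.9,1],
    [0.2258,-0.3006,0.2,-7.9,1],
    [0.2258,-0.3006,0.16,-7.9,1],
    [0.2258,-0.3006,0.12,-7.9,1],
    [0.2258,-0.3006,0.11,-7.9,1],
    [0.2258,-0.3006,0.11,-7.9,1]
  ]
}}

```text
time_s: 38.5
tool_pos: [0.6103, -0.0455, 0.3167]
tool_rot: [-179.7, 0.0, 84.6]
force: [-0.3, 0.2, -1.3]
grip_width: 0.0139
```

```bash
python3 cm.py top16;  python3 -c "
from h import *
im=np.load('pics/top16.npz')['im']
cv2.imwrite('pics/t16.png',cv2.resize(im[155:225,240:350],(770,490),interpolation=cv2.INTER_CUBIC)[:,:,::-1])
im,d=snap('side','side16')
cv2.imwrite('pics/s16.png',cv2.resize(im[120:190,190:300],(770,490),interpolation=cv2.INTER_CUBIC)[:,:,::-1])
"
```

```text
t 38.55 tcp [ 0.6112 -0.0457  0.319 ] [-180.     0.    84.6] w 0.013632047174415997 f [-0.2 -0.  -1.7]
contact px [389. 244.] housing [ 408.5 -355.6] [42.6 31.1] rectyaw 1.9 yaw(cap) 4.3 n 79
contact px [365. 245.] housing [ 409.6 -278.4] [41.6 30.8] rectyaw 0.6 yaw(cap) 0.5 n 74
cover ((446.3606872558594, 774.1758422851562), (152.3551788330078, 93.78316497802734), 5.317168235778809) z 0.15967700043552002
```

View pics/t16.png

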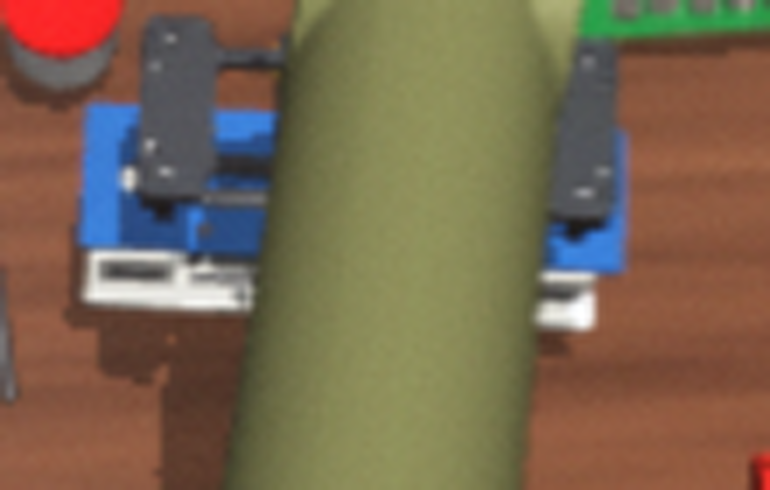

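View pics/s16.png

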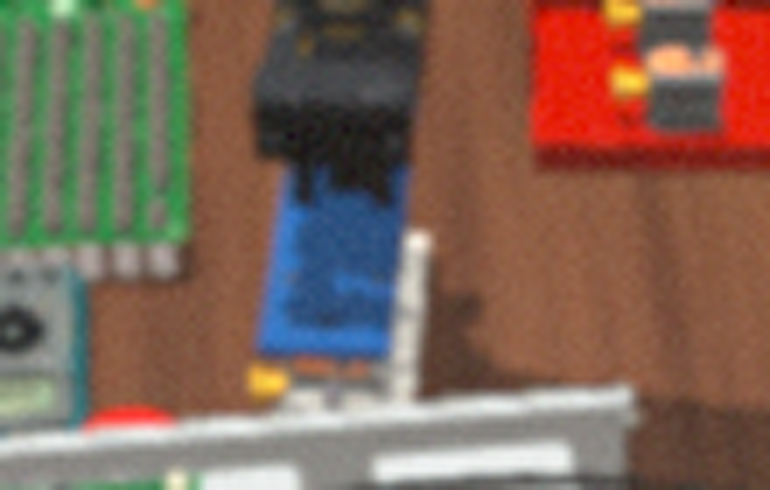

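Emit:
{"name": "carry_out", "arguments": {
  "increments": [
    [0,0,-0.015,0,1],
    [0,0,-0.025,0,1],
    [0,0,-0.032,0,1],
    [0,0,-0.038,0,1],
    [0,0,-0.042,0,1],
    [0,0,-0.045,0,1],
    [0,0,-0.045,0,1]
  ]
}}

```text
time_s: 39.3
tool_pos: [0.6111, -0.046, 0.2734]
tool_rot: [-180.0, 0.0, 84.5]
force: [-0.6, -0.6, -2.3]
grip_width: 0.0139
```

Emit:
{"name": "carry_out", "arguments": {
  "increments": [
    [0,0,-0.003,0,1],
    [0,0,-0.006,0,1],
    [0,0,-0.009,0,1],
    [0,0,-0.011,0,1],
    [0,0,-0.011,0,1],
    [0,0,-0.011,0,1]
  ]
}}

```text
time_s: 39.9
tool_pos: [0.6111, -0.0459, 0.2628]
tool_rot: [-180.0, -0.0, 84.6]
force: [-1.5, -1.6, -1.3]
grip_width: 0.0135
```

Seated height reached (0.2628, as at the start). Release, rise and clear.

Emit:
{"name": "carry_out", "arguments": {
  "increments": [
    [0,0,-0.001,0,1],
    [0,0,-0.001,0,1],
    [0,0,-0.001,0,-0.2],
    [0,0,-0.001,0,-0.2],
    [0,0,-0.001,0,-0.2],
    [0,0,-0.001,0,-0.2],
    [0,0,-0.001,0,-0.2],
    [0,0,0.03,0,-0.2],
    [0,0,0.07,0,-0.6],
    [0,0,0.1,0,-1],
    [-0.04,0,0.14,0,-1],
    [-0.09,0,0.15,0,-1],
    [-0.13,0.01,0.15,0,-1],
    [-0.15,0.05,0.15,0,-1],
    [-0.15,0.09,0.15,0,-1],
    [-0.15,0.13,0.15,0,-1],
    [-0.15,0.17,0.15,0,-1],
    [-0.15,0.17,0.15,0,-1]
  ]
}}

```text
time_s: 41.7
tool_pos: [0.4601, 0.1301, 0.4126]
tool_rot: [-180.0, -0.1, 85.1]
force: [-0.7, 0.6, 0.1]
grip_width: 0.0868
```

```bash
python3 cm.py top17;  python3 -c "
from h import *
im,d=snap('side','side17')
cv2.imwrite('pics/s17.png',cv2.resize(im[120:190,190:300],(770,490),interpolation=cv2.INTER_CUBIC)[:,:,::-1])
z=np.load('pics/top17.npz');im=z['im'];P=cloud('top',z['d'])
h=cv2.cvtColor(im,cv2.COLOR_RGB2HSV).astype(int)
k=(h[...,0]>100)&(h[...,0]<125)&(h[...,1]>130)&(h[...,2]>80)&(P[...,0]>.5)&(P[...,0]<.7)&(P[...,1]<.1)
r=cv2.minAreaRect((onplane('top',np.argwhere(k)[:,::-1],.064)[:,:2]*1000).astype(np.float32));print(r,k.sum())
Q=P[k];A=np.c_[Q[:,:2]-Q[:,:2].mean(0),np.ones(len(Q))];print(np.linalg.lstsq(A,Q[:,2],rcond=None)[0].round(4))
"
```

```text
t 41.75 tcp [0.4607 0.1269 0.4126] [-180.     0.    84.9] w 0.08731415122193256 f [ 0.2 -1.   1. ]
contact px [389. 244.] housing [ 408.5 -355.6] [42.6 31.1] rectyaw 1.9 yaw(cap) 4.3 n 80
contact px [365. 245.] housing [ 409.6 -278.4] [41.6 30.8] rectyaw 0.6 yaw(cap) 0.5 n 74
cover ((612.541259765625, -44.44639587402344), (232.50656127929688, 63.74942398071289), 84.67257690429688) z 0.06443773954245469
cover ((446.51214599609375, 774.83203125), (152.49856567382812, 93.87141418457031), 5.317168235778809) z 0.15846341700025168
((612.64453125, -44.484779357910156), (232.58001708984375, 63.7695426940918), 84.67259216308594) 1320
[-0.0159  0.0018  0.0649]
```

View pics/c_top17.png

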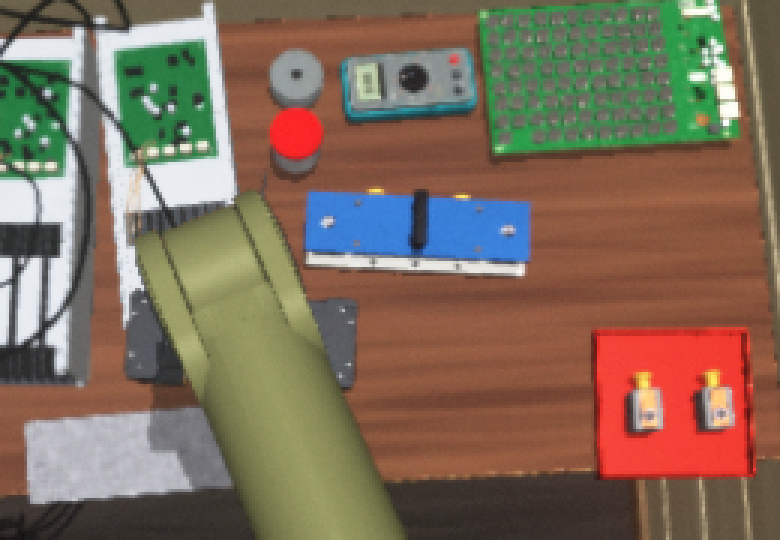

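View pics/s17.png

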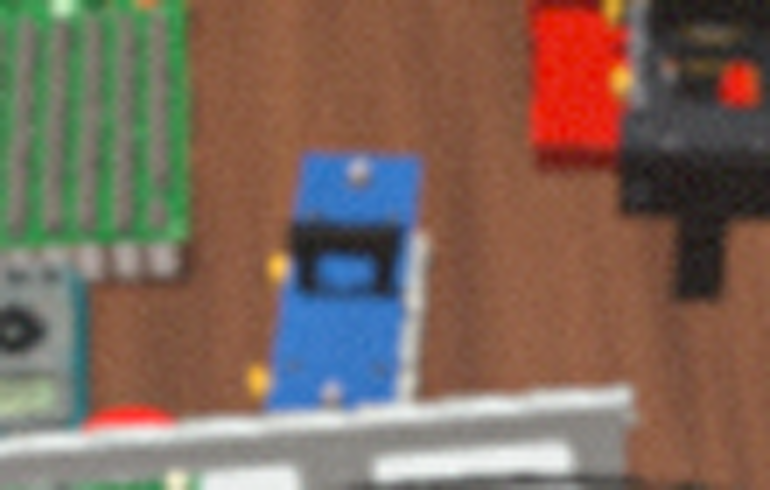

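```bash
python3 -c "
from h import *
print(env.sign_off())"
```

```text
the job is handed in; nothing more can be done
None
```

I handed the job in after about 42 s, with nothing dropped and no bystanding tool shifted in the last view. No verdict was reported, so these results rest on my own checks.

- **Cover off:** I lifted it and laid it flat on the foam pad. The camera put it within about 5 mm of the pad centre, with its top at 11 mm.
- **Grading:** I found four contacts on the bench and no fifth. Under the same 12 N squeeze, read in the air, two gave about 3.5 mm (58.7 mm end to end), so they are sound. The other two gave about 11.2 and 10.3 mm (50.8 and 51.7 mm), so they are tired.
- **Sound contacts:** They are in the left and right bays with plungers to the far side, and the middle bay is empty. Housing-top heights show both on the bay floors.
- **Tired contacts:** Both are in the red tray, within about 45 mm of its middle.
- **Cover back on:** It came down to the same height as at the start (flange at 0.2628 m). Both pins show through the holes, its top is at 64–65 mm, and its yaw matches the cassette.

Some checks were less clean:

- **Right-bay contact:** It sits about 4 mm in front of the bay centre by camera, nearer the front lip, inside the 7 mm limit.
- **Right-bay depth slope:** The fit showed 0.04–0.05 rad, but contacts lying flat in the tray read up to about 0.04 rad too, so I took it as noise.
- **Cover centre:** It read 2.5 mm further in y than at the start. That is more than the 1.5 mm hole clearance, so I put it down to pixel resolution.

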